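# Pack up the trimming kit

### The arm

A 7-joint arm with a two-finger parallel gripper is mounted at the origin on the work surface. World frame = base frame: x ahead of the robot, y to its left, z up, the work surface at z = 0. Lengths are in m, angles in rad, forces in N, time in s.
With the tool pointing down it reaches from about 0.425 to 0.925 m from the base axis. Payload 6.8 kg.
Tool frame: the origin (TCP) lies at the very end of the fingers, on their centre line; the grasp point (between the pads) lies 19 mm behind it (bot.grasp_offset is the distance from the TCP to the grasp point, in m); z points along the fingers, y is the direction in which the jaws open and shut (so a half turn about z gives the same grasp; the last joint's range is limited). The gripper opens to 85 mm and grips with 20 to 120 N. Pads are 22 mm wide; open, the fingers measure 114 mm over their backs; the gripper's body (76 mm by 85 mm) begins 54 mm behind the grasp point. The pads swing forward as they close: fully open they stand 13 mm farther back than shut.
Start: joints at [-1.424, 0.477, 0.022, 1.555, -0.011, 1.109, -0.083], TCP at [0.17, 0.653, 0.206] pointing down, gripper open.
Joint ranges: [-2.96, 2.96], [-0.34, 2.1], [-1.41, 1.46], [0.24, 2.44], [-1.37, 4.51], [0.17, 1.92], [-2.96, 2.96]. Speed limits (rad/s): [2.39, 2.39, 3.14, 3.14, 3.14, 3.14, 3.14].

### API

Orientations are given as a unit quaternion [w, x, y, z].
In Python, from station import monitor, cams, bot, finder gives the robot as it stands.
- The arm moves only by the tool jog_arm, never from a script. Its argument "plan" is a list of rows, each an object of numbers: "x", "y", "z": the shift along the tool's x, y, z as a fraction of full scale; "wx", "wy", "wz": the turn, a rotation vector about the tool's x, y, z as a fraction of full scale. A call has 1 to 12 rows; each row is the pose to reach, as a shift and turn from the pose measured when the call began, along the tool's axes at that moment, turning the shorter way round; what a row does not reach only later rows make up. Full scale, the value 1, is 20 cm for a shift and 180 degrees for a turn. A row lasts 1/12 s, in which the tool goes at most 41.7 mm and 7.16 degrees, less where a joint would pass 70% of its speed; a pose out of reach is approached as far as the arm can. A call with a number of a shift or a turn outside -1 to 1 is refused whole. A call with a gripper value outside its range is refused whole. "hand" is the opening, from -1 (shut) to 1 (fully open), set as the call begins (left out, the last holds). The fingers move at their own pace and stop on an object; "grip_force" is the grip in N (left out, the last holds). Time passes only in rows, so rows that repeat a pose let the fingers close. It gives the time, the measured TCP pose, the force and the opening at its end, in the units of the state.
- monitor.get_obs(): the state, without advancing time (a new reading comes with each control period).
- cams.read_camera(name): name is "side" or "top"; returns the picture (384x512x3 uint8, red, green, blue); there is no depth.
- cams.get_calibration(name): a dict with "fx", "fy", "cx", "cy" (pixels), "distortion" ([k1, k2, p1, p2, k3] as OpenCV has them; the pictures are not rectified), "extrinsics" (4x4, takes a point from world to camera coordinates). Camera axes: x right, y down, z forward; pixel columns grow to the right and rows downward; lengths in m; the calibration is good to about 2 mm. A picture is of the moment at which its call begins. get_calibration takes no time and is no camera call.
- bot.hand_in(): hands the job in, once; it reports no verdict.
Trained networks look in the newest picture that a camera, given by its name, has taken for a name from the list of things; names that differ only in an ending like _2 or _b are one class to them, and where a whole thing is asked for, a point or a joint stands for the part that bears it (a point fixed in the world has none). Each returns a list of dicts, best first, with "confidence" (0 to 1); they miss things now and then, are a little off and sometimes report something else, mostly with a low value. They report only what shows in the picture. A call takes as long as a camera call. They do not tell look-alikes from the thing itself.
- finder.find_in(camera, target): "bbox" ([left, top, width, height] in pixels, round what is visible of it).
- finder.place_of(camera, target): "location" ([column, row] in pixels: a listed point, or the origin of a listed thing).
The state is a dict: "t": time; "q": joint angles; "joint_vel": joint speeds; "joint_torque": joint torques, N m; "eef_pos": TCP position; "tool_rot": TCP orientation; "contact_force": force on the tool from outside, world axes, zero at the start; "torque": the same for the moment, N m; "gripper_width": opening from 0.0 (shut) to 1.0 (fully open).
Only numpy, scipy, OpenCV 4.12 (cv2) and the standard library are available. Lean on these libraries where they do the work, as an engineer would, in place of code of your own. Each camera call takes 0.05 s, during which the arm holds its last target. There are 200 camera calls.

### The job

Pack up the trimming kit: stand the clay chuck in the caddy's bay with the round peg, stand the round-footed wooden stamp in the narrow middle bay, lay the half-round rib flat in the empty bay at the other end, and push the loop tool's handle fully down into both pairs of spring jaws of the clip rack, centred between its ends. Set the chuck down rather than dropping it, as fired clay chips. Leave the look-alikes (needle tool, rectangular rib, square-footed stamp) where they lie, let go of everything and leave it at rest.

Things in the scene. Friction and masses are not known exactly. Their poses are not given: they have to be found in the camera images.
- caddy: Fixed plywood caddy 288 x 120 mm (x, y), 35 high; origin: centre of underside. Floor, walls, dividers 5 thick. Three bays along x, each y -55 to 55 mm inside: peg bay x -139 to -39 (centre -89; peg of 24 mm diameter, 9 high, at its centre), narrow bay x -34 to 30 (centre -2), empty bay x 35 to 139 (centre 87).
- clip_rack: Fixed; base 130 x 80 x 8 mm (x, y, z), origin: centre of underside. At x -40 and 40 each a pair of sprung steel jaws 16 long, top 61 high, mouth 30 wide in y. A handle pressed down along x (loop at either end) snaps past the 12 mm throat (40 up, 3-8 N) onto seats: its underside then at 26 mm. Fingers fit between the stations (x -30 to 30), 18 mm free below the handle.
- loop_tool: Trimming tool lying flat: round light-wood handle 16 mm diameter, 120 long, with 8 mm wide flats above and below; flat steel wire loop 32 wide at its +x end, to x = 110. Origin: underside of the handle at mid-length; x along the handle to the loop, z up. Handle axis 8 mm above the underside. 50 g. Goes into the clip rack.
- round_rib: Half-round wooden rib (half disc: 80 mm straight edge, 40 deep, 10 thick) with a dark dot, lying flat. Origin: underside, midway between the straight edge (y = -20) and the top of the arc (y = 20); x along the straight edge. 40 g. Goes into the empty bay.
- round_stamp: Wooden stamp standing up: round foot of 40 mm diameter, 12 mm high, and an upright round handle of 18 mm diameter up to 60 mm. Origin at the centre of its underside, z up. 70 g. Goes into the narrow middle bay.
- chuck: Red fired-clay trimming chuck, a tube open above and below: foot of 70 mm diameter for the lowest 12 mm, tapering until 18 mm, then a straight neck of 46 mm diameter up to 60 mm; wall 5 mm. Origin at the centre of its underside, z up. 180 g. Goes into the bay with the peg, over the peg.
- needle_tool: Look-alike, to be left: the same wooden handle as the loop tool but with one straight needle at the +x end, to x = 110 mm. Origin and axes as the loop tool.
- square_rib: Look-alike, to be left: rectangular wooden rib 80 x 40 x 10 mm (x, y, z) with a dark dot, lying flat. Origin at the centre of its underside.
- square_stamp: Look-alike, to be left: stamp as the other but with a square foot 36 x 36 mm, 12 mm high. Origin at the centre of its underside.
Mind the look-alikes: they are no part of the job. Leave any purple or yellow look-alike of the round_stamp alone.

How it is judged:
By the outcome, as a careful person would: the job done as asked, in the order asked, and still so for the second after the job is handed in, with the robot touching nothing.
It also fails if it takes over 109 s, if anything falls off the work surface, if the arm or the gripper's body presses on something with over 40 N, if the wrist force passes 120 N, or if a joint passes its speed limit or range.

## Working session

There is one attempt and no reset: what is moved stays moved. The work goes in short steps, Python scripts to look and compute and a tool call to move; the robot and the scene stay as the last step left them, time stands still between calls to the robot, and variables do not carry over. Pictures are saved under pics/ and viewed, about 12 in all and at most 16, crops included, and the job is handed in when it is done.

Besides the shell and the picture viewer there is one more tool, called in YAML: its name, and indented under it one key for each argument. jog_arm: Moves the arm, as the interface text tells. Shift numbers are shares of 20 cm and turn numbers shares of 180 degrees, none past 1 either way. Its arguments: {"type":"object","properties":{"plan":{"type":"array","items":{"type":"object","properties":{"x":{"type":"number","minimum":-1,"maximum":1},"y":{"type":"number","minimum":-1,"maximum":1},"z":{"type":"number","minimum":-1,"maximum":1},"wx":{"type":"number","minimum":-1,"maximum":1},"wy":{"type":"number","minimum":-1,"maximum":1},"wz":{"type":"number","minimum":-1,"maximum":1}}}},"hand":{"type":"number"},"grip_force":{"type":"number"}},"required":["plan"]}

```bash
ls; mkdir -p pics
cat > h.py <<'E'
import numpy as np, cv2
from station import monitor, cams, bot, finder
from scipy.spatial.transform import Rotation as R
def cal(n):
    c=cams.get_calibration(n); K=np.array([[c['fx'],0,c['cx']],[0,c['fy'],c['cy']],[0,0,1]]); return K,np.array(c['distortion'],float),np.array(c['extrinsics'])
def ray(n,px):
    K,d,E=cal(n); u=cv2.undistortPoints(np.array([[px]],float),K,d)[0,0]
    Rm=E[:3,:3]; return -Rm.T@E[:3,3], Rm.T@np.array([u[0],u[1],1])
def at_z(n,px,z):
    o,v=ray(n,px); return o+v*(z-o[2])/v[2]
def proj(n,P):
    K,d,E=cal(n); return cv2.projectPoints(np.atleast_2d(np.array(P,float)),cv2.Rodrigues(E[:3,:3])[0],E[:3,3],K,d)[0][:,0]
def snap(n,f,crop=None,s=1):
    im=cams.read_camera(n)
    if crop: x,y,w,h=crop; im=im[y:y+h,x:x+w]
    im=cv2.resize(im,None,fx=s,fy=s,interpolation=cv2.INTER_CUBIC); cv2.imwrite('pics/'+f,im[:,:,::-1])
E
python3 - <<'E'
from h import *
o=monitor.get_obs(); print(o['t'],o['eef_pos'],o['tool_rot'],o['gripper_width'],bot.grasp_offset)
for n in('top','side'):
    snap(n,n+'0.png',None,1.5); K,d,E=cal(n); print(n,K[0,0],(-E[:3,:3].T@E[:3,3]).round(3),E[2,:3].round(2))
    for t in 'caddy clip_rack loop_tool round_rib round_stamp chuck needle_tool square_rib square_stamp'.split():
        print(t,[(np.round(r['location']).tolist(),round(r['confidence'],2),at_z(n,r['location'],0).round(3)[:2].tolist()) for r in finder.place_of(n,t)])
E
```

```text
pics
0.0 [0.16996297 0.6526103  0.20512261] [-4.36766140e-05  1.27016035e-01  9.91900256e-01 -8.98865917e-04] 1.000525598395388 0.0187
top 467.26314925388283 [0.321 0.019 1.078] [ 0.18 -0.   -0.98]
caddy [([404.0, 205.0], 0.91, [0.482, -0.337])]
clip_rack [([123.0, 199.0], 0.58, [0.495, 0.32]), ([247.0, 173.0], 0.29, [0.558, 0.031])]
loop_tool [([284.0, 182.0], 0.74, [0.537, -0.056])]
round_rib [([324.0, 136.0], 0.67, [0.649, -0.154])]
round_stamp [([274.0, 249.0], 0.81, [0.379, -0.032]), ([207.0, 240.0], 0.73, [0.4, 0.122]), ([242.0, 224.0], 0.48, [0.438, 0.042])]
chuck [([331.0, 232.0], 0.61, [0.42, -0.165])]
needle_tool [([193.0, 180.0], 0.79, [0.541, 0.158])]
square_rib [([329.0, 178.0], 0.82, [0.546, -0.164])]
square_stamp []
side 398.04609879255287 [0.073 0.409 0.657] [ 0.51 -0.49 -0.71]
caddy [([358.0, 149.0], 0.57, [0.48, -0.335])]
clip_rack [([135.0, 298.0], 0.78, [0.493, 0.317])]
loop_tool [([263.0, 189.0], 0.9, [0.54, -0.053])]
round_rib [([257.0, 149.0], 0.54, [0.657, -0.141])]
round_stamp [([308.0, 232.0], 0.67, [0.383, -0.033]), ([267.0, 239.0], 0.57, [0.427, 0.044]), ([249.0, 270.0], 0.57, [0.397, 0.121])]
chuck [([330.0, 196.0], 0.95, [0.418, -0.149]), ([294.0, 166.0], 0.67, [0.546, -0.164])]
needle_tool [([186.0, 237.0], 0.8, [0.546, 0.164]), ([256.0, 147.0], 0.61, [0.664, -0.143])]
square_rib [([298.0, 164.0], 0.88, [0.545, -0.174])]
square_stamp [([231.0, 204.0], 0.8, [0.555, 0.035])]
```

View pics/top0.png

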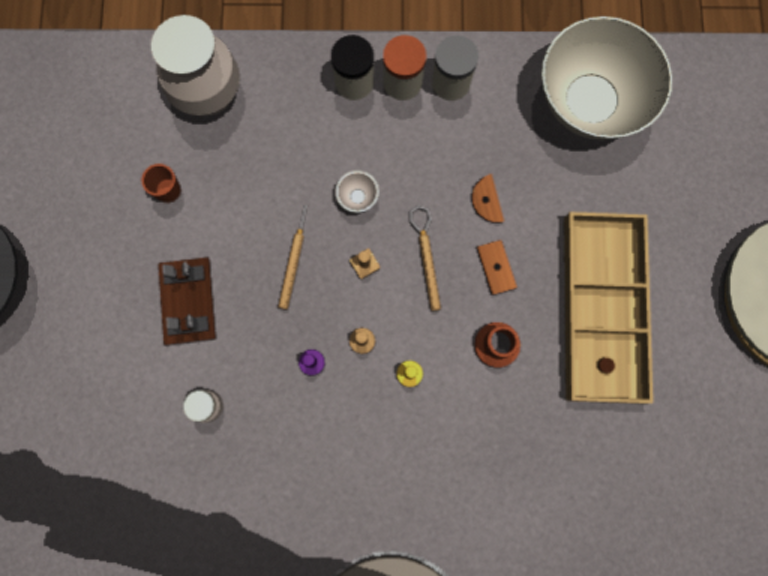

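View pics/side0.png

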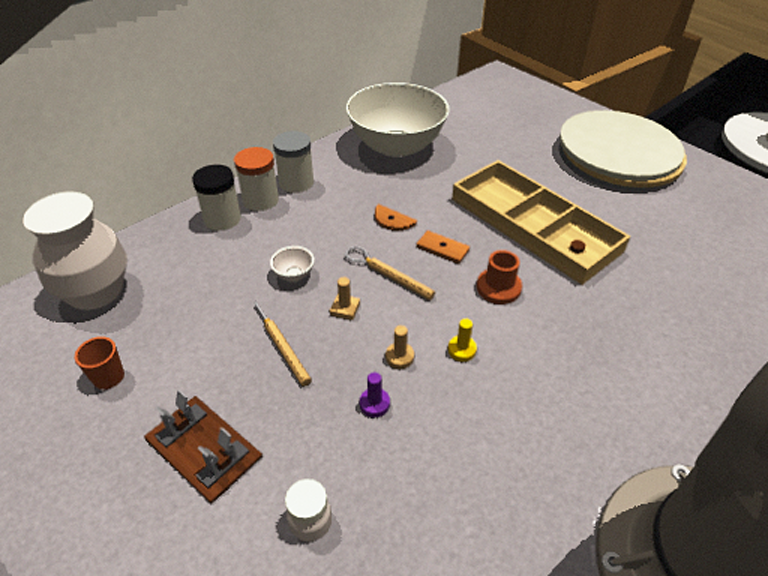

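The top view (shown 1.5x) shows:
- **Chuck:** (497,344).
- **Caddy:** (610,307), with the peg at its near end.
- **Round rib:** (487,200). The rectangular look-alike is at (497,267).
- **Loop tool:** (430,268). The needle tool at (291,268) is a look-alike.
- **Clip rack:** (187,301).
- **Stamps:** the plain round one is at (362,340). Purple (312,362), yellow (410,374) and the square foot (365,262) are look-alikes.
- **Terracotta cup:** (160,183), not the chuck because it has no wide foot.

Next I'll measure these precisely and confirm them in one crop.

```bash
cat > m.py <<'E'
from h import *
from scipy.optimize import minimize
def rz(a): return np.array([[np.cos(a),-np.sin(a)],[np.sin(a),np.cos(a)]])
def circ(r,z,n=40): t=np.linspace(0,2*np.pi,n,0); return np.c_[r*np.cos(t),r*np.sin(t),0*t+z]
def box(x0,x1,y0,y1,zs): return np.array([[x,y,z] for z in zs for x in(x0,x1) for y in(y0,y1)])
t=np.linspace(0,np.pi,30)
# convex parts, each drawn as filled hull of its projected points
halfd=np.array([[.04*np.cos(a),.04*np.sin(a)-.02,z] for a in t for z in(0,.01)])
cyl=np.array([[x,.008*np.cos(a),.008+.008*np.sin(a)] for x in(-.06,.06) for a in np.linspace(0,6.28,16)])
M={'chuck':[np.r_[circ(.035,0),circ(.035,.012)],np.r_[circ(.035,.012),circ(.023,.018)],np.r_[circ(.023,.018),circ(.023,.06)]],
'round_stamp':[np.r_[circ(.02,0),circ(.02,.012)],np.r_[circ(.009,.0),circ(.009,.06)]],
'round_rib':[halfd],'loop_tool':[cyl],
'caddy':[box(-.144,.144,-.06,.06,(0,.035))],'clip_rack':[box(-.065,.065,-.04,.04,(0,.008))]}
S=4
def hulls(n,name,p):
    out=[]
    for P in M[name]:
        Q=P.copy(); Q[:,:2]=P[:,:2]@rz(p[2]).T+p[:2]; out.append(cv2.convexHull(proj(n,Q).astype(np.float32)))
    return out
def fit(name,p0,masks,rot=True):
    def cost(v):
        p=[v[0],v[1],v[2] if rot else p0[2]]; c=0
        for n,m in masks.items():
            d=np.zeros((384*S,512*S),np.uint8)
            for h in hulls(n,name,p): cv2.fillConvexPoly(d,np.round((h+.5)*S-.5).astype(int),1)
            c+=np.abs(d.astype(int)-m).sum()/m.sum()
        return c
    v0=np.array(p0,float); s=np.vstack([v0,v0+[.008,0,.1],v0+[0,.008,-.1],v0+[-.006,-.006,.2]])
    r=minimize(cost,v0,method='Nelder-Mead',options=dict(initial_simplex=s,xatol=2e-4,fatol=1e-4,maxiter=150)); return r.x,r.fun
E
cat > fitall.py <<'E'
from m import *
I={n:cams.read_camera(n) for n in('top','side')}
def mask(n,name,p,lo,rad):
    hsv=cv2.cvtColor(cv2.resize(I[n],None,fx=S,fy=S,interpolation=cv2.INTER_LINEAR),cv2.COLOR_RGB2HSV)
    m=((hsv[...,1]>lo)&((hsv[...,0]<30)|(hsv[...,0]>165))).astype(np.uint8)
    b=np.zeros_like(m); c=proj(n,circ(rad,0.02)+[p[0],p[1],0]); 
    cv2.fillConvexPoly(b,cv2.convexHull((c*S).astype(np.int32)),1); m&=b
    k,l,st,_=cv2.connectedComponentsWithStats(m); m=(l==1+np.argmax(st[1:,4])).astype(np.uint8)
    ct,_=cv2.findContours(m,cv2.RETR_EXTERNAL,cv2.CHAIN_APPROX_NONE); cv2.drawContours(m,ct,-1,1,-1); return m.astype(int)
T={'chuck':([.419,-.155,0],.06,0),'round_stamp':([.43,.043,0],.05,0),'round_rib':([.652,-.148,1.75],.055,1),'loop_tool':([.538,-.055,.15],.1,1),'caddy':([.481,-.336,0],.17,1),'clip_rack':([.494,.318,.05],.1,1)}
V={n:I[n].copy() for n in I}; V={n:cv2.resize(V[n],None,fx=3,fy=3,interpolation=cv2.INTER_CUBIC) for n in V}
for k,(p,rad,rot) in T.items():
    for ns in(['top'],['side'],['top','side']):
        x,c=fit(k,p,{n:mask(n,k,p,75,rad) for n in ns},rot); print(k,ns,x.round(4),round(c,3))
    for n in V:
        for h in hulls(n,k,x): cv2.polylines(V[n],[np.round((h+.5)*3).astype(int)],True,(0,255,0),1)
cv2.imwrite('pics/fit_top.png',V['top'][330:930,560:1330,::-1]); cv2.imwrite('pics/fit_side.png',V['side'][270:870,560:1300,::-1])
cv2.imwrite('pics/rack.png',np.hstack([V['top'][480:720,280:460,::-1],V['side'][750:1010,250:560,::-1][:240]]))
E
python3 fitall.py
```

```text
chuck ['top'] [ 0.4246 -0.164   0.2866] 0.023
chuck ['side'] [ 0.4258 -0.1645  0.1678] 0.148
chuck ['top', 'side'] [ 0.425 -0.164  0.254] 0.176
round_stamp ['top'] [0.4302 0.0436 0.0222] 0.051
round_stamp ['side'] [0.4309 0.0433 0.0371] 0.096
round_stamp ['top', 'side'] [ 0.4304  0.0437 -0.0006] 0.153
round_rib ['top'] [ 0.6543 -0.1548  1.9751] 0.766
round_rib ['side'] [ 0.6548 -0.1563  2.0515] 0.703
round_rib ['top', 'side'] [ 0.6544 -0.1564  3.4041] 0.7
loop_tool ['top'] [ 0.5402 -0.0604  0.1558] 0.065
loop_tool ['side'] [ 0.5393 -0.0604  0.1534] 0.057
loop_tool ['top', 'side'] [ 0.5397 -0.0607  0.1487] 0.147
caddy ['top'] [ 0.4818 -0.3325 -0.0373] 0.013
caddy ['side'] [ 0.4839 -0.3321 -0.0353] 0.01
caddy ['top', 'side'] [ 0.4828 -0.3321 -0.0369] 0.028
clip_rack ['top'] [0.4911 0.3162 0.1207] 0.058
clip_rack ['side'] [0.4934 0.3165 0.1291] 0.234Traceback (most recent call last):
  File "fitall.py", line 14, in <module>
    x,c=fit(k,p,{n:mask(n,k,p,75,rad) for n in ns},rot); print(k,ns,x.round(4),round(c,3))
        ~~~^^^^^^^^^^^^^^^^^^^^^^^^^^^^^^^^^^^^^^^^^^^^
  File "m.py", lin
[... 421 characters left out ...]
h+.5)*S-.5).astype(int),1)
             ~~~~~^^^^^^^^^^
  File "m.py", line 18, in hulls
    Q=P.copy(); Q[:,:2]=P[:,:2]@rz(p[2]).T+p[:2]; out.append(cv2.convexHull(proj(n,Q).astype(np.float32)))
                                                                            ~~~~^^^^^
  File "h.py", line 12, in proj
    K,d,E=cal(n); return cv2.projectPoints(np.atleast_2d(np.array(P,float)),cv2.Rodrigues(E[:3,:3])[0],E[:3,3],K,d)[0][:,0]
          ~~~^^^
  File "h.py", line 5, in cal
    c=cams.get_calibration(n); K=np.array([[c['fx'],0,c['cx']],[0,c['fy'],c['cy']],[0,0,1]]); return K,np.array(c['distortion'],float),np.array(c['extrinsics'])
ValueError: time passes only in moves, steps and waits
```

```bash
sed -i 's/^def cal(n):/import functools\n@functools.lru_cache\ndef cal(n):/' h.py; sed -i "s/\[.652,-.148,1.75\],.055/[.654,-.151,.26],.05/;s/'clip_rack':(\[.494,.318,.05\]/'clip_rack':([.493,.316,.1]/" fitall.py; time python3 fitall.py
```

```text
chuck ['top'] [ 0.4246 -0.164   0.2865] 0.022
chuck ['side'] [ 0.4256 -0.1642  0.1867] 0.146
chuck ['top', 'side'] [ 0.4249 -0.1638  0.2526] 0.174
round_stamp ['top'] [0.4297 0.0436 0.0305] 0.051
round_stamp ['side'] [0.4309 0.0433 0.0378] 0.096
round_stamp ['top', 'side'] [ 0.4304  0.0437 -0.0006] 0.152
round_rib ['top'] [ 0.6555 -0.1507  0.2227] 0.022
round_rib ['side'] [ 0.656  -0.1511  0.2506] 0.042
round_rib ['top', 'side'] [ 0.6554 -0.1508  0.2298] 0.072
loop_tool ['top'] [ 0.5378 -0.0609  0.1572] 0.071
loop_tool ['side'] [ 0.5397 -0.0601  0.1542] 0.056
loop_tool ['top', 'side'] [ 0.5392 -0.0604  0.1537] 0.121
caddy ['top'] [ 0.4818 -0.3325 -0.0373] 0.013
caddy ['side'] [ 0.4839 -0.3321 -0.0353] 0.01
caddy ['top', 'side'] [ 0.4828 -0.3321 -0.0369] 0.028
clip_rack ['top'] [0.4919 0.317  0.1144] 0.061
clip_rack ['side'] [0.4937 0.3169 0.1208] 0.235
clip_rack ['top', 'side'] [0.4924 0.3167 0.1252] 0.296
real	0m48.386s
user	0m42.639s
sys	0m2.640s
```

View pics/fit_top.png

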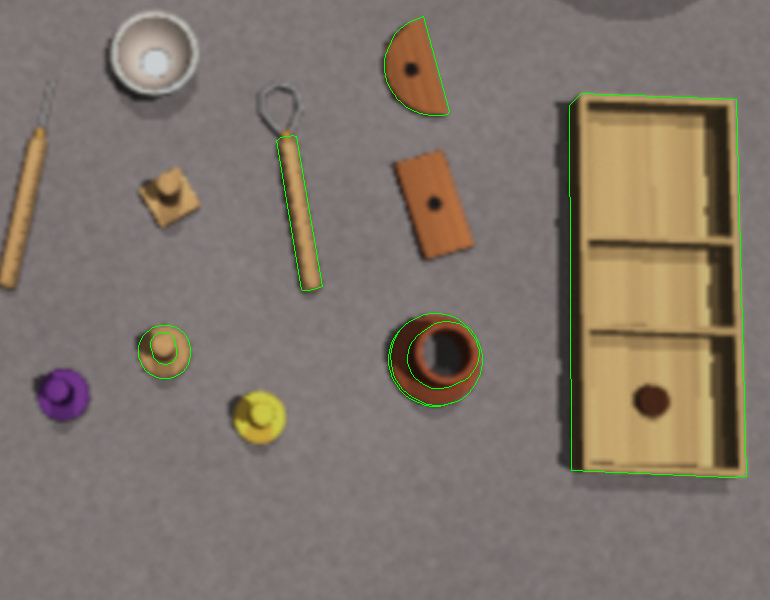

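View pics/rack.png

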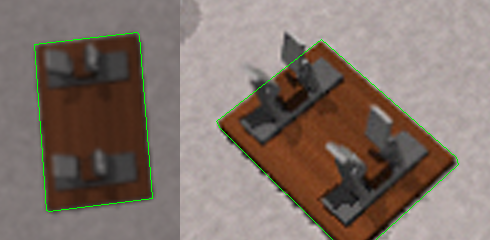

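The outlines fit every target well, and the crop confirms the plain round stamp at (164,350), the loop tool at (300,213) and the half-round rib at (415,65). I'll start moving.

```bash
cat > go.py <<'E'
# usage: go.py x,y,z,jawdeg ...  -> rows in tool frame from the present pose
import sys; from h import *
o=monitor.get_obs(); q=o['tool_rot']; p=np.array(o['eef_pos']); Rm=R.from_quat([q[1],q[2],q[3],q[0]])
y=Rm.as_matrix()[:,1]; print('t %.2f'%o['t'],p.round(4),'jaw %.1f'%np.degrees(np.arctan2(y[1],y[0])),'w %.3f'%o['gripper_width'],'F',np.round(o['contact_force'],1),'q7 %.2f'%o['q'][6])
for a in sys.argv[1:]:
    v=[float(s) for s in a.split(',')]; j=np.radians(v[3]); yy=np.array([np.cos(j),np.sin(j),0]); zz=np.array([0,0,-1.]); T=R.from_matrix(np.c_[np.cross(yy,zz),yy,zz])
    s=Rm.inv().apply(np.array(v[:3])-p)/.2; w=(Rm.inv()*T).as_rotvec()/np.pi
    print(a,dict(zip(('x','y','z','wx','wy','wz'),np.r_[s,w].round(3).tolist())))
E
python3 go.py .33,.48,.2,81 .36,.46,.2,88
python3 - <<'E'
import numpy as np
c=np.array([.483,-.3322]);a=-.036;u=np.array([np.cos(a),np.sin(a)])
for x in(-.089,-.002,.087):print((c+x*u).round(4))
E
```

```text
t 1.20 [0.1702 0.6532 0.2061] jaw 75.4 w 0.999 F [-0.  -0.4  0.6] q7 -0.08
.33,.48,.2,81 {'x': -0.992, 'y': -0.637, 'z': 0.031, 'wx': 0.0, 'wy': 0.0, 'wz': -0.031}
.36,.46,.2,88 {'x': -1.162, 'y': -0.696, 'z': 0.031, 'wx': 0.0, 'wy': 0.0, 'wz': -0.07}
[ 0.3941 -0.329 ]
[ 0.481  -0.3321]
[ 0.5699 -0.3353]
```

jog_arm:
  plan:
    - {"x": -0.95,"y": -0.64,"z": 0.03,"wz": -0.035}
    - {"x": -0.95,"y": -0.64,"z": 0.03,"wz": -0.07}
    - {"x": -0.95,"y": -0.64,"z": 0.03,"wz": -0.07}
    - {"x": -0.95,"y": -0.64,"z": 0.03,"wz": -0.07}
    - {"x": -0.95,"y": -0.64,"z": 0.03,"wz": -0.07}
    - {"x": -0.95,"y": -0.64,"z": 0.03,"wz": -0.07}
    - {"x": -0.95,"y": -0.64,"z": 0.03,"wz": -0.07}
  hand: 0.6

```text
invalid input at $.plan[0]: expected keys x, y, z, wx, wy, wz
```

jog_arm:
  plan:
    - {"x": -0.95,"y": -0.64,"z": 0.03,"wx": 0,"wy": 0,"wz": -0.035}
    - {"x": -0.95,"y": -0.64,"z": 0.03,"wx": 0,"wy": 0,"wz": -0.07}
    - {"x": -0.95,"y": -0.64,"z": 0.03,"wx": 0,"wy": 0,"wz": -0.07}
    - {"x": -0.95,"y": -0.64,"z": 0.03,"wx": 0,"wy": 0,"wz": -0.07}
    - {"x": -0.95,"y": -0.64,"z": 0.03,"wx": 0,"wy": 0,"wz": -0.07}
    - {"x": -0.95,"y": -0.64,"z": 0.03,"wx": 0,"wy": 0,"wz": -0.07}
    - {"x": -0.95,"y": -0.64,"z": 0.03,"wx": 0,"wy": 0,"wz": -0.07}
  hand: 0.6

```text
t: 1.78
eef_pos: [0.3272, 0.4761, 0.2003]
tool_rot: [0.001, 0.022, 1.0, -0.001]
contact_force: [0.5, -0.2, -0.1]
gripper_width: 0.801
```

jog_arm:
  plan:
    - {"x": -0.88,"y": -0.85,"z": 0.1,"wx": 0,"wy": 0,"wz": 0}
    - {"x": -0.88,"y": -0.85,"z": 0.1,"wx": 0,"wy": 0,"wz": 0}
    - {"x": -0.88,"y": -0.85,"z": 0.1,"wx": 0,"wy": 0,"wz": 0}
    - {"x": -0.88,"y": -0.85,"z": 0.1,"wx": 0,"wy": 0,"wz": 0}
    - {"x": -0.88,"y": -0.85,"z": 0.1,"wx": 0,"wy": 0,"wz": 0}
    - {"x": -0.88,"y": -0.85,"z": 0.1,"wx": 0,"wy": 0,"wz": 0}
    - {"x": -0.88,"y": -0.85,"z": 0.1,"wx": 0,"wy": 0,"wz": 0}

```text
t: 2.37
eef_pos: [0.5012, 0.2907, 0.181]
tool_rot: [0.003, 0.027, 1.0, -0.003]
contact_force: [0.3, -1.3, -0.1]
gripper_width: 0.8
```

jog_arm:
  plan:
    - {"x": -0.05,"y": -1,"z": 0,"wx": 0,"wy": 0,"wz": 0}
    - {"x": -0.05,"y": -1,"z": 0,"wx": 0,"wy": 0,"wz": 0}
    - {"x": -0.05,"y": -1,"z": 0,"wx": 0,"wy": 0,"wz": 0}
    - {"x": -0.05,"y": -1,"z": 0,"wx": 0,"wy": 0,"wz": 0}
    - {"x": -0.05,"y": -1,"z": 0,"wx": 0,"wy": 0,"wz": 0}

```text
t: 2.78
eef_pos: [0.5, 0.0896, 0.1823]
tool_rot: [0.003, 0.027, 1.0, -0.003]
contact_force: [1.1, -0.0, 0.6]
gripper_width: 0.799
```

jog_arm:
  plan:
    - {"x": 0.1,"y": -1,"z": 0.1,"wx": 0,"wy": 0,"wz": 0}
    - {"x": 0.1,"y": -1,"z": 0.1,"wx": 0,"wy": 0,"wz": 0}
    - {"x": 0.1,"y": -1,"z": 0.1,"wx": 0,"wy": 0,"wz": 0}
    - {"x": 0.1,"y": -1,"z": 0.1,"wx": 0,"wy": 0,"wz": 0}
    - {"x": 0.1,"y": -1,"z": 0.1,"wx": 0,"wy": 0,"wz": 0}

```text
t: 3.2
eef_pos: [0.4691, -0.1109, 0.1634]
tool_rot: [0.003, 0.027, 1.0, -0.003]
contact_force: [0.9, 0.3, -0.3]
gripper_width: 0.802
```

```bash
python3 go.py .425,-.164,.15,88 .425,-.164,.031,88
```

```text
t 3.20 [ 0.4691 -0.1109  0.1634] jaw 86.9 w 0.802 F [ 0.9  0.3 -0.3] q7 1.71
.425,-.164,.15,88 {'x': 0.206, 'y': -0.277, 'z': 0.067, 'wx': -0.002, 'wy': 0.002, 'wz': -0.006}
.425,-.164,.031,88 {'x': 0.21, 'y': -0.274, 'z': 0.662, 'wx': -0.002, 'wy': 0.002, 'wz': -0.006}
```

jog_arm:
  plan:
    - {"x": 0.208,"y": -0.275,"z": 0.067,"wx": -0.002,"wy": 0.002,"wz": -0.006}
    - {"x": 0.208,"y": -0.275,"z": 0.067,"wx": -0.002,"wy": 0.002,"wz": -0.006}
    - {"x": 0.208,"y": -0.275,"z": 0.067,"wx": -0.002,"wy": 0.002,"wz": -0.006}
    - {"x": 0.21,"y": -0.274,"z": 0.2,"wx": -0.002,"wy": 0.002,"wz": -0.006}
    - {"x": 0.21,"y": -0.274,"z": 0.35,"wx": -0.002,"wy": 0.002,"wz": -0.006}
    - {"x": 0.21,"y": -0.274,"z": 0.5,"wx": -0.002,"wy": 0.002,"wz": -0.006}
    - {"x": 0.21,"y": -0.274,"z": 0.6,"wx": -0.002,"wy": 0.002,"wz": -0.006}
    - {"x": 0.21,"y": -0.274,"z": 0.66,"wx": -0.002,"wy": 0.002,"wz": -0.006}
    - {"x": 0.21,"y": -0.274,"z": 0.66,"wx": -0.002,"wy": 0.002,"wz": -0.006}

```text
t: 3.95
eef_pos: [0.4242, -0.1625, 0.0293]
tool_rot: [-0.002, 0.017, 1.0, 0.001]
contact_force: [-0.6, -0.1, -0.3]
gripper_width: 0.797
```

jog_arm:
  plan:
    - {"x": 0,"y": 0,"z": 0,"wx": 0,"wy": 0,"wz": 0}
    - {"x": 0,"y": 0,"z": 0,"wx": 0,"wy": 0,"wz": 0}
    - {"x": 0,"y": 0,"z": 0,"wx": 0,"wy": 0,"wz": 0}
    - {"x": 0,"y": 0,"z": 0,"wx": 0,"wy": 0,"wz": 0}
    - {"x": 0,"y": 0,"z": 0,"wx": 0,"wy": 0,"wz": 0}
    - {"x": 0,"y": 0,"z": 0,"wx": 0,"wy": 0,"wz": 0}
    - {"x": 0,"y": 0,"z": 0,"wx": 0,"wy": 0,"wz": 0}
    - {"x": 0,"y": 0,"z": 0,"wx": 0,"wy": 0,"wz": 0}
  hand: -1
  grip_force: 40

```text
t: 4.62
eef_pos: [0.4252, -0.162, 0.0304]
tool_rot: [-0.001, 0.016, 1.0, 0.001]
contact_force: [-1.5, 3.1, 7.2]
gripper_width: 0.503
```

```bash
python3 go.py .425,-.164,.13,88 .394,-.329,.13,88 .394,-.329,.037,88
```

```text
t 4.62 [ 0.4252 -0.162   0.0304] jaw 88.1 w 0.503 F [-1.5  3.1  7.2] q7 2.00
.425,-.164,.13,88 {'x': 0.001, 'y': -0.009, 'z': -0.498, 'wx': 0.001, 'wy': -0.0, 'wz': 0.001}
.394,-.329,.13,88 {'x': 0.129, 'y': -0.838, 'z': -0.5, 'wx': 0.001, 'wy': -0.0, 'wz': 0.001}
.394,-.329,.037,88 {'x': 0.128, 'y': -0.84, 'z': -0.035, 'wx': 0.001, 'wy': -0.0, 'wz': 0.001}
```

jog_arm:
  plan:
    - {"x": 0,"y": 0,"z": -0.1,"wx": 0,"wy": 0,"wz": 0}
    - {"x": 0,"y": 0,"z": -0.3,"wx": 0,"wy": 0,"wz": 0}
    - {"x": 0,"y": 0,"z": -0.5,"wx": 0,"wy": 0,"wz": 0}
    - {"x": 0,"y": 0,"z": -0.5,"wx": 0,"wy": 0,"wz": 0}
    - {"x": 0.03,"y": -0.2,"z": -0.5,"wx": 0,"wy": 0,"wz": 0}
    - {"x": 0.06,"y": -0.4,"z": -0.5,"wx": 0,"wy": 0,"wz": 0}
    - {"x": 0.1,"y": -0.6,"z": -0.5,"wx": 0,"wy": 0,"wz": 0}
    - {"x": 0.128,"y": -0.78,"z": -0.5,"wx": 0,"wy": 0,"wz": 0}
    - {"x": 0.128,"y": -0.84,"z": -0.5,"wx": 0,"wy": 0,"wz": 0}
    - {"x": 0.128,"y": -0.84,"z": -0.5,"wx": 0,"wy": 0,"wz": 0}
    - {"x": 0.128,"y": -0.84,"z": -0.5,"wx": 0,"wy": 0,"wz": 0}

```text
t: 5.53
eef_pos: [0.3939, -0.3296, 0.13]
tool_rot: [-0.001, 0.017, 1.0, 0.001]
contact_force: [-0.9, 1.1, -2.2]
gripper_width: 0.498
```

```bash
python3 go.py .394,-.329,.06,88 .394,-.329,.035,88
python3 - <<'E'
from h import *
a=np.hstack([cams.read_camera('top')[140:300,300:460],cams.read_camera('side')[80:240,290:450]]);cv2.imwrite('pics/c1.png',cv2.resize(a,None,fx=2.5,fy=2.5,interpolation=cv2.INTER_CUBIC)[:,:,::-1])
E
```

```text
t 5.53 [ 0.3939 -0.3296  0.13  ] jaw 88.0 w 0.498 F [-0.9  1.1 -2.2] q7 2.31
.394,-.329,.06,88 {'x': -0.001, 'y': 0.002, 'z': 0.35, 'wx': 0.001, 'wy': -0.0, 'wz': 0.0}
.394,-.329,.035,88 {'x': -0.001, 'y': 0.002, 'z': 0.475, 'wx': 0.001, 'wy': -0.0, 'wz': 0.0}
```

View pics/c1.png

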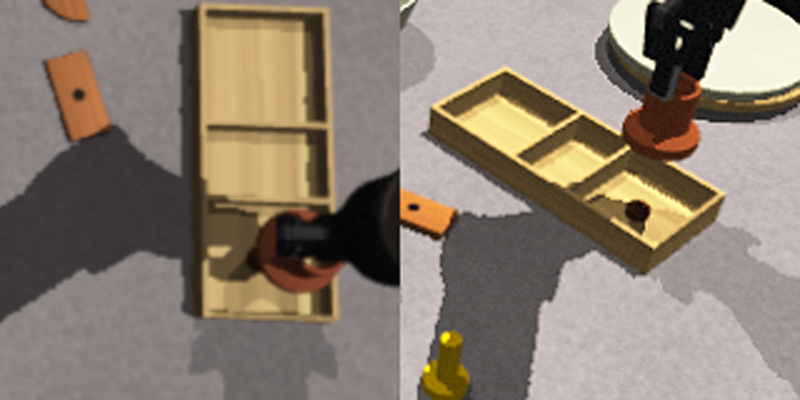

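The crop shows the chuck upright in the jaws, above the peg bay, with the peg clear. I'll lower it slowly.

jog_arm:
  plan:
    - {"x": 0,"y": 0.002,"z": 0.1,"wx": 0,"wy": 0,"wz": 0}
    - {"x": 0,"y": 0.002,"z": 0.2,"wx": 0,"wy": 0,"wz": 0}
    - {"x": 0,"y": 0.002,"z": 0.3,"wx": 0,"wy": 0,"wz": 0}
    - {"x": 0,"y": 0.002,"z": 0.38,"wx": 0,"wy": 0,"wz": 0}
    - {"x": 0,"y": 0.002,"z": 0.42,"wx": 0,"wy": 0,"wz": 0}
    - {"x": 0,"y": 0.002,"z": 0.44,"wx": 0,"wy": 0,"wz": 0}
    - {"x": 0,"y": 0.002,"z": 0.45,"wx": 0,"wy": 0,"wz": 0}
    - {"x": 0,"y": 0.002,"z": 0.46,"wx": 0,"wy": 0,"wz": 0}
    - {"x": 0,"y": 0.002,"z": 0.465,"wx": 0,"wy": 0,"wz": 0}
    - {"x": 0,"y": 0.002,"z": 0.465,"wx": 0,"wy": 0,"wz": 0}
    - {"x": 0,"y": 0.002,"z": 0.465,"wx": 0,"wy": 0,"wz": 0}

```text
t: 6.55
eef_pos: [0.3947, -0.3273, 0.0373]
tool_rot: [-0.0, 0.016, 1.0, 0.002]
contact_force: [0.2, 0.2, -1.2]
gripper_width: 0.495
```

jog_arm:
  plan:
    - {"x": 0,"y": 0,"z": 0.003,"wx": 0,"wy": 0,"wz": 0}
    - {"x": 0,"y": 0,"z": 0.006,"wx": 0,"wy": 0,"wz": 0}
    - {"x": 0,"y": 0,"z": 0.008,"wx": 0,"wy": 0,"wz": 0}
    - {"x": 0,"y": 0,"z": 0.01,"wx": 0,"wy": 0,"wz": 0}
    - {"x": 0,"y": 0,"z": 0.01,"wx": 0,"wy": 0,"wz": 0}
    - {"x": 0,"y": 0,"z": 0.01,"wx": 0,"wy": 0,"wz": 0}

```text
t: 7.05
eef_pos: [0.395, -0.3273, 0.0356]
tool_rot: [-0.0, 0.016, 1.0, 0.002]
contact_force: [-0.1, 2.0, 2.7]
gripper_width: 0.493
```

jog_arm:
  plan:
    - {"x": 0,"y": 0,"z": 0.002,"wx": 0,"wy": 0,"wz": 0}
    - {"x": 0,"y": 0,"z": 0.002,"wx": 0,"wy": 0,"wz": 0}
    - {"x": 0,"y": 0,"z": 0.002,"wx": 0,"wy": 0,"wz": 0}
    - {"x": 0,"y": 0,"z": 0.002,"wx": 0,"wy": 0,"wz": 0}
    - {"x": 0,"y": 0,"z": -0.03,"wx": 0,"wy": 0,"wz": 0}
    - {"x": 0,"y": 0,"z": -0.1,"wx": 0,"wy": 0,"wz": 0}
    - {"x": 0,"y": 0,"z": -0.25,"wx": 0,"wy": 0,"wz": 0}
    - {"x": 0,"y": 0,"z": -0.45,"wx": 0,"wy": 0,"wz": 0}
    - {"x": 0,"y": 0,"z": -0.6,"wx": 0,"wy": 0,"wz": 0}
    - {"x": 0,"y": 0.2,"z": -0.6,"wx": 0,"wy": 0,"wz": 0}
    - {"x": 0,"y": 0.4,"z": -0.6,"wx": 0,"wy": 0,"wz": 0}
    - {"x": 0,"y": 0.6,"z": -0.6,"wx": 0,"wy": 0,"wz": 0}
  hand: 0.4

```text
t: 8.05
eef_pos: [0.3988, -0.2071, 0.1571]
tool_rot: [0.001, 0.017, 1.0, 0.001]
contact_force: [0.8, -0.0, -0.2]
gripper_width: 0.699
```

```bash
python3 - <<'E'
from h import *
a=np.hstack([cams.read_camera('top')[140:300,300:460],cams.read_camera('side')[80:240,290:450]]);cv2.imwrite('pics/c2.png',cv2.resize(a,None,fx=2.5,fy=2.5,interpolation=cv2.INTER_CUBIC)[:,:,::-1])
E
python3 go.py .4305,-.0,.15,88 .4305,.0436,.15,88 .4305,.0436,.034,88
```

```text
t 8.15 [ 0.3989 -0.2017  0.1561] jaw 88.7 w 0.699 F [ 0.9 -0.4  0.7] q7 1.99
.4305,-.0,.15,88 {'x': -0.135, 'y': 1.012, 'z': 0.037, 'wx': 0.002, 'wy': -0.0, 'wz': 0.004}
.4305,.0436,.15,88 {'x': -0.129, 'y': 1.229, 'z': 0.039, 'wx': 0.002, 'wy': -0.0, 'wz': 0.004}
.4305,.0436,.034,88 {'x': -0.13, 'y': 1.226, 'z': 0.619, 'wx': 0.002, 'wy': -0.0, 'wz': 0.004}
```

View pics/c2.png

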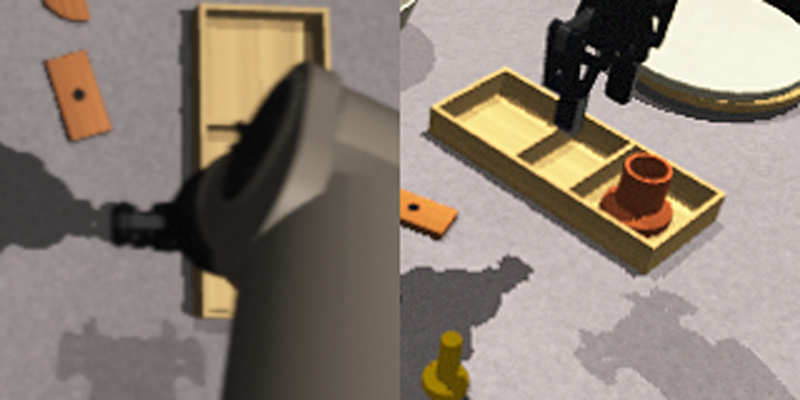

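The side crop shows the chuck upright in the peg bay at (640,195), with the gripper clear of it. Next is the stamp.

jog_arm:
  plan:
    - {"x": -0.3,"y": 0.3,"z": 0.03,"wx": 0.002,"wy": 0,"wz": 0.004}
    - {"x": -0.3,"y": 0.6,"z": 0.03,"wx": 0.002,"wy": 0,"wz": 0.004}
    - {"x": -0.3,"y": 1,"z": 0.03,"wx": 0.002,"wy": 0,"wz": 0.004}
    - {"x": -0.3,"y": 1,"z": 0.03,"wx": 0.002,"wy": 0,"wz": 0.004}
    - {"x": -0.3,"y": 1,"z": 0.03,"wx": 0.002,"wy": 0,"wz": 0.004}
    - {"x": -0.3,"y": 1,"z": 0.03,"wx": 0.002,"wy": 0,"wz": 0.004}
    - {"x": -0.3,"y": 1,"z": 0.03,"wx": 0.002,"wy": 0,"wz": 0.004}
    - {"x": -0.3,"y": 1,"z": 0.03,"wx": 0.002,"wy": 0,"wz": 0.004}
  hand: 0

```text
t: 8.82
eef_pos: [0.4637, -0.0032, 0.1517]
tool_rot: [-0.0, 0.017, 1.0, -0.0]
contact_force: [-1.3, 0.6, -0.6]
gripper_width: 0.499
```

```bash
python3 go.py .4305,.0436,.1,88 .4305,.0436,.034,88
```

```text
t 8.82 [ 0.4637 -0.0032  0.1517] jaw 88.0 w 0.499 F [-1.3  0.6 -0.6] q7 1.49
.4305,.0436,.1,88 {'x': 0.174, 'y': 0.228, 'z': 0.258, 'wx': -0.0, 'wy': -0.0, 'wz': 0.0}
.4305,.0436,.034,88 {'x': 0.174, 'y': 0.228, 'z': 0.588, 'wx': -0.0, 'wy': -0.0, 'wz': 0.0}
```

jog_arm:
  plan:
    - {"x": 0.174,"y": 0.228,"z": 0.1,"wx": 0,"wy": 0,"wz": 0}
    - {"x": 0.174,"y": 0.228,"z": 0.2,"wx": 0,"wy": 0,"wz": 0}
    - {"x": 0.174,"y": 0.228,"z": 0.26,"wx": 0,"wy": 0,"wz": 0}
    - {"x": 0.174,"y": 0.228,"z": 0.26,"wx": 0,"wy": 0,"wz": 0}
    - {"x": 0.174,"y": 0.228,"z": 0.38,"wx": 0,"wy": 0,"wz": 0}
    - {"x": 0.174,"y": 0.228,"z": 0.5,"wx": 0,"wy": 0,"wz": 0}
    - {"x": 0.174,"y": 0.228,"z": 0.588,"wx": 0,"wy": 0,"wz": 0}
    - {"x": 0.174,"y": 0.228,"z": 0.588,"wx": 0,"wy": 0,"wz": 0}
    - {"x": 0.174,"y": 0.228,"z": 0.588,"wx": 0,"wy": 0,"wz": 0}

```text
t: 9.57
eef_pos: [0.4307, 0.0417, 0.0344]
tool_rot: [-0.001, 0.019, 1.0, -0.001]
contact_force: [-0.1, 0.8, -0.4]
gripper_width: 0.498
```

jog_arm:
  plan:
    - {"x": 0,"y": 0,"z": 0,"wx": 0,"wy": 0,"wz": 0}
    - {"x": 0,"y": 0,"z": 0,"wx": 0,"wy": 0,"wz": 0}
    - {"x": 0,"y": 0,"z": 0,"wx": 0,"wy": 0,"wz": 0}
    - {"x": 0,"y": 0,"z": 0,"wx": 0,"wy": 0,"wz": 0}
    - {"x": 0,"y": 0,"z": 0,"wx": 0,"wy": 0,"wz": 0}
    - {"x": 0,"y": 0,"z": 0,"wx": 0,"wy": 0,"wz": 0}
    - {"x": 0,"y": 0,"z": 0,"wx": 0,"wy": 0,"wz": 0}
    - {"x": 0,"y": 0,"z": 0,"wx": 0,"wy": 0,"wz": 0}
  hand: -1

```text
t: 10.23
eef_pos: [0.4311, 0.0419, 0.0349]
tool_rot: [-0.0, 0.019, 1.0, -0.0]
contact_force: [-1.3, -0.1, 6.7]
gripper_width: -0.004
```

```bash
python3 go.py .481,-.13,.16,88
```

```text
t 10.23 [0.4311 0.0419 0.0349] jaw 87.9 w -0.004 F [-1.3 -0.1  6.7] q7 1.43
.481,-.13,.16,88 {'x': -0.281, 'y': -0.85, 'z': -0.625, 'wx': -0.0, 'wy': -0.0, 'wz': -0.001}
```

The jaws shut completely on the stamp, so I'll look.

Run:
```python
from h import *
a=np.hstack([cams.read_camera('top')[160:320,160:320],cams.read_camera('side')[160:320,190:350]]);cv2.imwrite('pics/c3.png',cv2.resize(a,None,fx=2.5,fy=2.5,interpolation=cv2.INTER_CUBIC)[:,:,::-1])
```

```text
(no output)
```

View pics/c3.png

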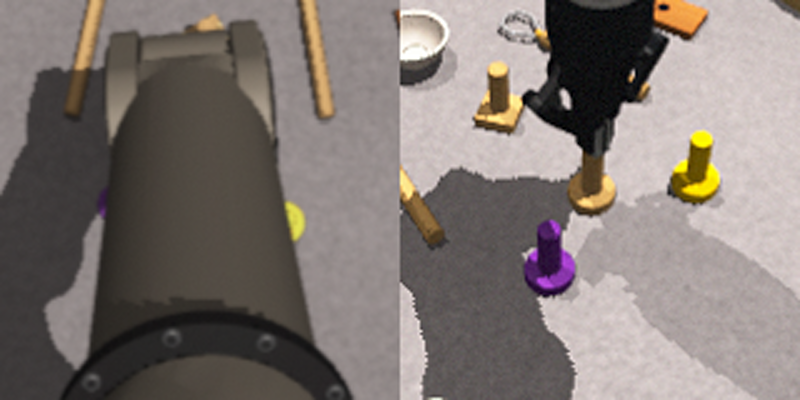

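Run:
```python
from h import *
P=[[.4311,.0419,.0349],[.4305,.0436,.06],[.4305,.0436,0],[.4311,.0419,.06]]
print(((proj('side',P)-[190,160])*2.5).round(0))
```

```text
[[192. 168.]
 [192. 149.]
 [190. 196.]
 [193. 147.]]
```

```bash
python3 - <<'E'
from h import *
snap('side','c4.png',(235,185,70,60),10)
E
cat pics/c4.png | wc -c
```

```text
389353
```

View pics/c4.png

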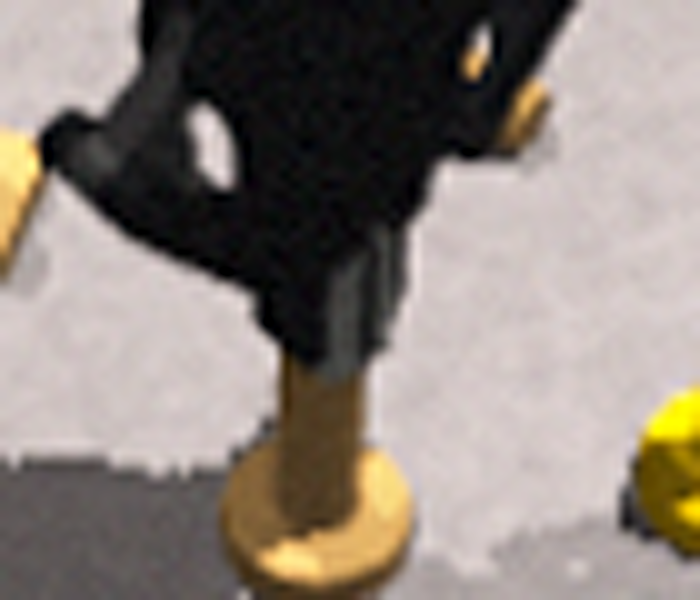

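The closed fingertips end at crop (345,370), while the reported TCP projects to (318,422). The real tips seem to sit about 20 mm above the reported TCP, resting on top of the stamp. I'll lift off and measure in free space.

jog_arm:
  plan:
    - {"x": 0,"y": 0,"z": -0.2,"wx": 0,"wy": 0,"wz": 0}
    - {"x": 0,"y": 0,"z": -0.4,"wx": 0,"wy": 0,"wz": 0}
    - {"x": -0.2,"y": 0,"z": -0.6,"wx": 0,"wy": 0,"wz": 0}
    - {"x": -0.2,"y": 0,"z": -0.6,"wx": 0,"wy": 0,"wz": 0}
    - {"x": -0.2,"y": 0,"z": -0.6,"wx": 0,"wy": 0,"wz": 0}
    - {"x": -0.2,"y": 0,"z": -0.6,"wx": 0,"wy": 0,"wz": 0}

```text
t: 10.88
eef_pos: [0.4712, 0.0406, 0.1549]
tool_rot: [-0.0, 0.019, 1.0, -0.0]
contact_force: [-0.1, -0.4, -0.8]
gripper_width: 0.004
```

Run:
```python
from h import *
o=monitor.get_obs(); p=np.array(o['eef_pos']); print(o['t'],p,o['gripper_width'],o['contact_force'])
im=cams.read_camera('side'); q=proj('side',[p,p+[0,0,.01],p+[0,0,.02],p+[0,0,.03]])
c=q[0].astype(int); x0,y0=c-[35,45]
v=cv2.resize(im[y0:y0+90,x0:x0+70],None,fx=6,fy=6,interpolation=cv2.INTER_CUBIC)
for k,u in enumerate(q): cv2.circle(v,tuple(np.round((u-[x0,y0]+.5)*6).astype(int)),3,(0,255-60*k,60*k),-1)
print(((q-[x0,y0]+.5)*6).round()); cv2.imwrite('pics/c5.png',v[:,:,::-1])
```

```text
10.8833 [0.47118564 0.04063551 0.15492528] 0.003560111916962098 [-0.05874531 -0.3977573  -0.7836441 ]
[[214. 273.]
 [215. 249.]
 [215. 225.]
 [215. 200.]]
```

View pics/c5.png

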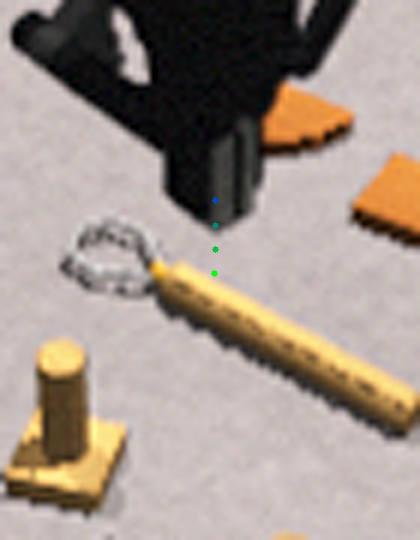

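In free space the closed tip also ends about 23–25 mm above the reported TCP: tip at row ~218–230, TCP at row 273. The contact on the stamp top gives 25 mm, so from here I use true tip z = reported z + 0.025.

```bash
python3 go.py .4305,.0436,.08,88 .4305,.0436,.011,88
```

```text
t 10.93 [0.4697 0.0404 0.1539] jaw 87.9 w -0.001 F [ 0.1 -0.   0.1] q7 1.39
.4305,.0436,.08,88 {'x': 0.196, 'y': 0.009, 'z': 0.37, 'wx': -0.0, 'wy': -0.001, 'wz': -0.001}
.4305,.0436,.011,88 {'x': 0.195, 'y': 0.01, 'z': 0.715, 'wx': -0.0, 'wy': -0.001, 'wz': -0.001}
```

jog_arm:
  plan:
    - {"x": 0.196,"y": 0.01,"z": 0.1,"wx": 0,"wy": 0,"wz": 0}
    - {"x": 0.196,"y": 0.01,"z": 0.2,"wx": 0,"wy": 0,"wz": 0}
    - {"x": 0.196,"y": 0.01,"z": 0.3,"wx": 0,"wy": 0,"wz": 0}
    - {"x": 0.196,"y": 0.01,"z": 0.37,"wx": 0,"wy": 0,"wz": 0}
    - {"x": 0.196,"y": 0.01,"z": 0.37,"wx": 0,"wy": 0,"wz": 0}
    - {"x": 0.196,"y": 0.01,"z": 0.45,"wx": 0,"wy": 0,"wz": 0}
    - {"x": 0.196,"y": 0.01,"z": 0.53,"wx": 0,"wy": 0,"wz": 0}
    - {"x": 0.196,"y": 0.01,"z": 0.61,"wx": 0,"wy": 0,"wz": 0}
    - {"x": 0.196,"y": 0.01,"z": 0.68,"wx": 0,"wy": 0,"wz": 0}
    - {"x": 0.196,"y": 0.01,"z": 0.715,"wx": 0,"wy": 0,"wz": 0}
    - {"x": 0.196,"y": 0.01,"z": 0.715,"wx": 0,"wy": 0,"wz": 0}
  hand: 0

```text
t: 11.85
eef_pos: [0.4285, 0.0433, 0.0098]
tool_rot: [-0.003, 0.019, 1.0, -0.001]
contact_force: [0.4, 0.1, -0.0]
gripper_width: 0.5
```

jog_arm:
  plan:
    - {"x": 0,"y": 0,"z": 0,"wx": 0,"wy": 0,"wz": 0}
    - {"x": 0,"y": 0,"z": 0,"wx": 0,"wy": 0,"wz": 0}
    - {"x": 0,"y": 0,"z": 0,"wx": 0,"wy": 0,"wz": 0}
    - {"x": 0,"y": 0,"z": 0,"wx": 0,"wy": 0,"wz": 0}
    - {"x": 0,"y": 0,"z": 0,"wx": 0,"wy": 0,"wz": 0}
    - {"x": 0,"y": 0,"z": 0,"wx": 0,"wy": 0,"wz": 0}
    - {"x": 0,"y": 0,"z": 0,"wx": 0,"wy": 0,"wz": 0}
    - {"x": 0,"y": 0,"z": 0,"wx": 0,"wy": 0,"wz": 0}
  hand: -1

```text
t: 12.52
eef_pos: [0.4289, 0.0434, 0.0104]
tool_rot: [-0.003, 0.019, 1.0, -0.001]
contact_force: [-0.8, -0.4, 6.2]
gripper_width: 0.193
```

```bash
python3 go.py .481,-.13,.14,88
```

```text
t 12.52 [0.4289 0.0434 0.0104] jaw 87.9 w 0.193 F [-0.8 -0.4  6.2] q7 1.45
.481,-.13,.14,88 {'x': -0.289, 'y': -0.858, 'z': -0.648, 'wx': -0.001, 'wy': -0.002, 'wz': -0.001}
```

jog_arm:
  plan:
    - {"x": 0,"y": 0,"z": -0.15,"wx": 0,"wy": 0,"wz": 0}
    - {"x": 0,"y": 0,"z": -0.35,"wx": 0,"wy": 0,"wz": 0}
    - {"x": -0.1,"y": 0,"z": -0.55,"wx": 0,"wy": 0,"wz": 0}
    - {"x": -0.2,"y": -0.1,"z": -0.65,"wx": 0,"wy": 0,"wz": 0}
    - {"x": -0.289,"y": -0.3,"z": -0.65,"wx": 0,"wy": 0,"wz": 0}
    - {"x": -0.289,"y": -0.5,"z": -0.65,"wx": 0,"wy": 0,"wz": 0}
    - {"x": -0.289,"y": -0.7,"z": -0.65,"wx": 0,"wy": 0,"wz": 0}
    - {"x": -0.289,"y": -0.86,"z": -0.65,"wx": 0,"wy": 0,"wz": 0}
    - {"x": -0.289,"y": -0.86,"z": -0.65,"wx": 0,"wy": 0,"wz": 0}

```text
t: 13.27
eef_pos: [0.4798, -0.138, 0.141]
tool_rot: [-0.002, 0.024, 1.0, -0.003]
contact_force: [0.5, -0.2, -1.0]
gripper_width: 0.196
```

```bash
python3 go.py .481,-.3321,.13,88 .481,-.3321,.0165,88
```

```text
t 13.27 [ 0.4798 -0.138   0.141 ] jaw 87.3 w 0.196 F [ 0.5 -0.2 -1. ] q7 1.80
.481,-.3321,.13,88 {'x': -0.052, 'y': -0.969, 'z': 0.06, 'wx': -0.002, 'wy': -0.001, 'wz': -0.004}
.481,-.3321,.0165,88 {'x': -0.054, 'y': -0.966, 'z': 0.627, 'wx': -0.002, 'wy': -0.001, 'wz': -0.004}
```

jog_arm:
  plan:
    - {"x": -0.05,"y": -0.2,"z": 0.05,"wx": -0.002,"wy": -0.001,"wz": -0.004}
    - {"x": -0.05,"y": -0.4,"z": 0.05,"wx": -0.002,"wy": -0.001,"wz": -0.004}
    - {"x": -0.05,"y": -0.6,"z": 0.05,"wx": -0.002,"wy": -0.001,"wz": -0.004}
    - {"x": -0.05,"y": -0.8,"z": 0.05,"wx": -0.002,"wy": -0.001,"wz": -0.004}
    - {"x": -0.05,"y": -0.97,"z": 0.05,"wx": -0.002,"wy": -0.001,"wz": -0.004}
    - {"x": -0.052,"y": -0.97,"z": 0.05,"wx": -0.002,"wy": -0.001,"wz": -0.004}
    - {"x": -0.052,"y": -0.97,"z": 0.05,"wx": -0.002,"wy": -0.001,"wz": -0.004}
    - {"x": -0.052,"y": -0.967,"z": 0.15,"wx": -0.002,"wy": -0.001,"wz": -0.004}
    - {"x": -0.052,"y": -0.967,"z": 0.25,"wx": -0.002,"wy": -0.001,"wz": -0.004}
    - {"x": -0.052,"y": -0.967,"z": 0.35,"wx": -0.002,"wy": -0.001,"wz": -0.004}
    - {"x": -0.052,"y": -0.967,"z": 0.35,"wx": -0.002,"wy": -0.001,"wz": -0.004}

```text
t: 14.18
eef_pos: [0.479, -0.3281, 0.0684]
tool_rot: [-0.004, 0.016, 1.0, 0.003]
contact_force: [-1.2, 0.4, -0.9]
gripper_width: 0.189
```

```bash
python3 go.py .481,-.3321,.0165,88
```

```text
t 14.18 [ 0.479  -0.3281  0.0684] jaw 88.2 w 0.189 F [-1.2  0.4 -0.9] q7 2.27
.481,-.3321,.0165,88 {'x': -0.013, 'y': -0.021, 'z': 0.259, 'wx': 0.002, 'wy': -0.002, 'wz': 0.001}
```

jog_arm:
  plan:
    - {"x": -0.013,"y": -0.02,"z": 0.06,"wx": 0.002,"wy": -0.002,"wz": 0}
    - {"x": -0.013,"y": -0.02,"z": 0.13,"wx": 0.002,"wy": -0.002,"wz": 0}
    - {"x": -0.013,"y": -0.02,"z": 0.19,"wx": 0.002,"wy": -0.002,"wz": 0}
    - {"x": -0.013,"y": -0.02,"z": 0.23,"wx": 0.002,"wy": -0.002,"wz": 0}
    - {"x": -0.013,"y": -0.02,"z": 0.25,"wx": 0.002,"wy": -0.002,"wz": 0}
    - {"x": -0.013,"y": -0.02,"z": 0.26,"wx": 0.002,"wy": -0.002,"wz": 0}
    - {"x": -0.013,"y": -0.02,"z": 0.265,"wx": 0.002,"wy": -0.002,"wz": 0}
    - {"x": -0.013,"y": -0.02,"z": 0.268,"wx": 0.002,"wy": -0.002,"wz": 0}
    - {"x": -0.013,"y": -0.02,"z": 0.268,"wx": 0.002,"wy": -0.002,"wz": 0}

```text
t: 14.93
eef_pos: [0.4815, -0.3319, 0.0155]
tool_rot: [-0.0, 0.016, 1.0, -0.001]
contact_force: [-1.2, 1.1, 2.4]
gripper_width: 0.194
```

Contact with the floor is felt at +2.4 N. I'll release and lift, then head for the rib.

jog_arm:
  plan:
    - {"x": 0,"y": 0,"z": 0,"wx": 0,"wy": 0,"wz": 0}
    - {"x": 0,"y": 0,"z": 0,"wx": 0,"wy": 0,"wz": 0}
    - {"x": 0,"y": 0,"z": 0,"wx": 0,"wy": 0,"wz": 0}
    - {"x": 0,"y": 0,"z": 0,"wx": 0,"wy": 0,"wz": 0}
    - {"x": 0,"y": 0,"z": -0.05,"wx": 0,"wy": 0,"wz": 0}
    - {"x": 0,"y": 0,"z": -0.2,"wx": 0,"wy": 0,"wz": 0}
    - {"x": 0,"y": 0,"z": -0.4,"wx": 0,"wy": 0,"wz": 0}
    - {"x": 0,"y": 0,"z": -0.5,"wx": 0,"wy": 0,"wz": 0}
    - {"x": -0.3,"y": 0.2,"z": -0.5,"wx": 0,"wy": 0,"wz": 0}
    - {"x": -0.6,"y": 0.5,"z": -0.5,"wx": 0,"wy": 0,"wz": 0}
    - {"x": -0.8,"y": 0.8,"z": -0.5,"wx": 0,"wy": 0,"wz": 0}
  hand: 0

```text
t: 15.85
eef_pos: [0.5788, -0.253, 0.1174]
tool_rot: [0.001, 0.017, 1.0, -0.001]
contact_force: [1.3, 0.8, -0.5]
gripper_width: 0.5
```

```bash
python3 go.py .6555,-.151,.05,103.2 .6555,-.151,-.02,103.2
```

```text
t 15.85 [ 0.5788 -0.253   0.1174] jaw 88.0 w 0.500 F [ 1.3  0.8 -0.5] q7 2.05
.6555,-.151,.05,103.2 {'x': -0.364, 'y': 0.524, 'z': 0.337, 'wx': -0.001, 'wy': 0.001, 'wz': -0.084}
.6555,-.151,-.02,103.2 {'x': -0.363, 'y': 0.525, 'z': 0.687, 'wx': -0.001, 'wy': 0.001, 'wz': -0.084}
```

jog_arm:
  plan:
    - {"x": -0.363,"y": 0.525,"z": 0.1,"wx": 0,"wy": 0,"wz": -0.04}
    - {"x": -0.363,"y": 0.525,"z": 0.2,"wx": 0,"wy": 0,"wz": -0.084}
    - {"x": -0.363,"y": 0.525,"z": 0.33,"wx": 0,"wy": 0,"wz": -0.084}
    - {"x": -0.363,"y": 0.525,"z": 0.33,"wx": 0,"wy": 0,"wz": -0.084}
    - {"x": -0.363,"y": 0.525,"z": 0.33,"wx": 0,"wy": 0,"wz": -0.084}
    - {"x": -0.363,"y": 0.525,"z": 0.45,"wx": 0,"wy": 0,"wz": -0.084}
    - {"x": -0.363,"y": 0.525,"z": 0.55,"wx": 0,"wy": 0,"wz": -0.084}
    - {"x": -0.363,"y": 0.525,"z": 0.62,"wx": 0,"wy": 0,"wz": -0.084}
    - {"x": -0.363,"y": 0.525,"z": 0.66,"wx": 0,"wy": 0,"wz": -0.084}
    - {"x": -0.363,"y": 0.525,"z": 0.68,"wx": 0,"wy": 0,"wz": -0.084}
    - {"x": -0.363,"y": 0.525,"z": 0.69,"wx": 0,"wy": 0,"wz": -0.084}
    - {"x": -0.363,"y": 0.525,"z": 0.69,"wx": 0,"wy": 0,"wz": -0.084}
  hand: 0.3

```text
t: 16.85
eef_pos: [0.6558, -0.1513, -0.0201]
tool_rot: [0.002, -0.114, 0.993, -0.002]
contact_force: [0.0, -0.4, 0.5]
gripper_width: 0.653
```

```bash
python3 go.py .6555,-.151,-.022,103.2;python3 - <<'E'
from h import *
snap('side','r1.png',(215,100,100,80),6)
E
```

```text
t 16.85 [ 0.6558 -0.1513 -0.0201] jaw 103.1 w 0.653 F [ 0.  -0.4  0.5] q7 2.14
.6555,-.151,-.022,103.2 {'x': 0.001, 'y': 0.002, 'z': 0.009, 'wx': -0.001, 'wy': 0.001, 'wz': -0.0}
```

View pics/r1.png

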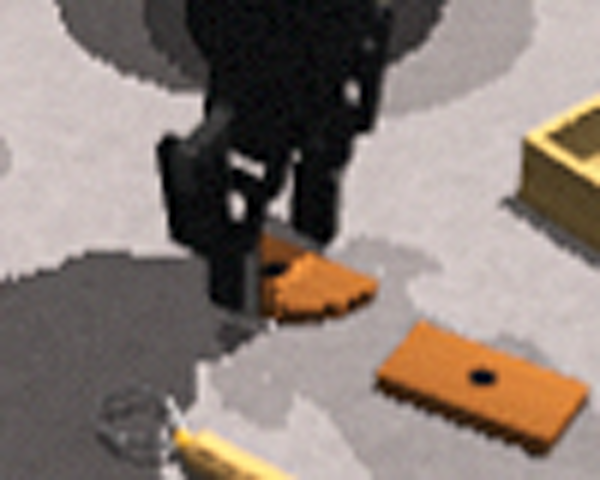

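The fingers straddle the rib, with the near tip at (235,310), about at table level. I'll close while easing down to –0.022.

jog_arm:
  plan:
    - {"x": 0,"y": 0.001,"z": 0,"wx": 0,"wy": 0,"wz": 0}
    - {"x": 0,"y": 0.001,"z": 0.005,"wx": 0,"wy": 0,"wz": 0}
    - {"x": 0,"y": 0.001,"z": 0.005,"wx": 0,"wy": 0,"wz": 0}
    - {"x": 0,"y": 0.001,"z": 0.005,"wx": 0,"wy": 0,"wz": 0}
    - {"x": 0,"y": 0.001,"z": 0.005,"wx": 0,"wy": 0,"wz": 0}
    - {"x": 0,"y": 0.001,"z": 0.005,"wx": 0,"wy": 0,"wz": 0}
    - {"x": 0,"y": 0.001,"z": 0.005,"wx": 0,"wy": 0,"wz": 0}
    - {"x": 0,"y": 0.001,"z": 0.005,"wx": 0,"wy": 0,"wz": 0}
  hand: -1

```text
t: 17.57
eef_pos: [0.657, -0.1515, -0.0185]
tool_rot: [0.003, -0.114, 0.993, -0.002]
contact_force: [-3.2, 1.0, 9.6]
gripper_width: 0.44
```

jog_arm:
  plan:
    - {"x": 0,"y": 0,"z": -0.05,"wx": 0,"wy": 0,"wz": 0}
    - {"x": 0,"y": 0,"z": -0.15,"wx": 0,"wy": 0,"wz": 0}
    - {"x": 0,"y": 0,"z": -0.3,"wx": 0,"wy": 0,"wz": 0}
    - {"x": 0,"y": 0,"z": -0.4,"wx": 0,"wy": 0,"wz": 0}
    - {"x": 0,"y": 0,"z": -0.5,"wx": 0,"wy": 0,"wz": 0}
    - {"x": 0,"y": 0,"z": -0.5,"wx": 0,"wy": 0,"wz": 0}
    - {"x": 0,"y": 0,"z": -0.5,"wx": 0,"wy": 0,"wz": 0}

```text
t: 18.15
eef_pos: [0.6576, -0.1514, 0.0836]
tool_rot: [0.005, -0.114, 0.993, -0.002]
contact_force: [-0.6, 0.8, -0.9]
gripper_width: 0.433
```

```bash
python3 go.py .5699,-.3353,.08,88 .5699,-.3353,-.012,88
```

```text
t 18.15 [ 0.6576 -0.1514  0.0836] jaw 103.1 w 0.433 F [-0.6  0.8 -0.9] q7 2.11
.5699,-.3353,.08,88 {'x': 0.635, 'y': -0.796, 'z': 0.017, 'wx': -0.001, 'wy': 0.003, 'wz': 0.084}
.5699,-.3353,-.012,88 {'x': 0.64, 'y': -0.793, 'z': 0.477, 'wx': -0.001, 'wy': 0.003, 'wz': 0.084}
```

jog_arm:
  plan:
    - {"x": 0.15,"y": -0.2,"z": 0.01,"wx": 0,"wy": 0,"wz": 0.03}
    - {"x": 0.3,"y": -0.4,"z": 0.01,"wx": 0,"wy": 0,"wz": 0.06}
    - {"x": 0.45,"y": -0.6,"z": 0.01,"wx": 0,"wy": 0.002,"wz": 0.084}
    - {"x": 0.6,"y": -0.75,"z": 0.01,"wx": 0,"wy": 0.002,"wz": 0.084}
    - {"x": 0.637,"y": -0.795,"z": 0.01,"wx": 0,"wy": 0.002,"wz": 0.084}
    - {"x": 0.637,"y": -0.795,"z": 0.01,"wx": 0,"wy": 0.002,"wz": 0.084}
    - {"x": 0.637,"y": -0.795,"z": 0.01,"wx": 0,"wy": 0.002,"wz": 0.084}
    - {"x": 0.637,"y": -0.795,"z": 0.1,"wx": 0,"wy": 0.002,"wz": 0.084}
    - {"x": 0.637,"y": -0.795,"z": 0.2,"wx": 0,"wy": 0.002,"wz": 0.084}
    - {"x": 0.637,"y": -0.795,"z": 0.2,"wx": 0,"wy": 0.002,"wz": 0.084}

```text
t: 18.98
eef_pos: [0.5683, -0.3315, 0.039]
tool_rot: [-0.001, 0.016, 1.0, 0.0]
contact_force: [-0.0, 0.6, -0.8]
gripper_width: 0.432
```

```bash
python3 go.py .5699,-.3353,-.012,88
python3 - <<'E'
from h import *
a=np.hstack([cams.read_camera('top')[120:280,300:460],cams.read_camera('side')[60:220,270:430]]);cv2.imwrite('pics/r2.png',cv2.resize(a,None,fx=2.5,fy=2.5,interpolation=cv2.INTER_CUBIC)[:,:,::-1])
E
```

```text
t 18.98 [ 0.5683 -0.3315  0.039 ] jaw 88.1 w 0.432 F [-0.   0.6 -0.8] q7 2.21
.5699,-.3353,-.012,88 {'x': -0.009, 'y': -0.019, 'z': 0.255, 'wx': 0.0, 'wy': -0.001, 'wz': 0.001}
```

View pics/r2.png

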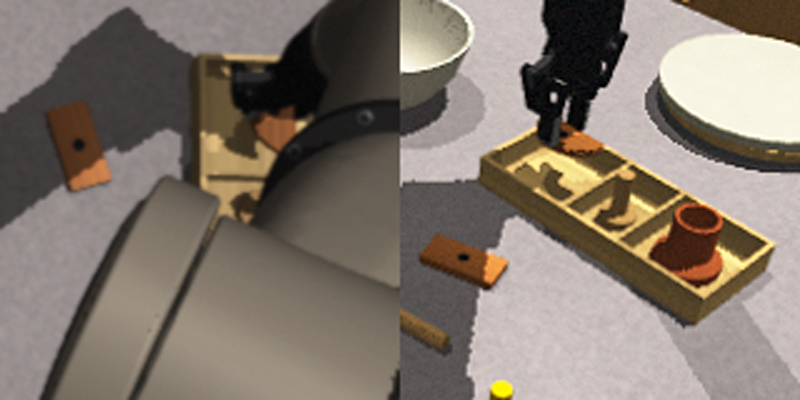

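The side crop shows the rib held level over the empty bay, the stamp upright in the middle bay at (622,200), and the chuck seated. I'll lower the rib.

jog_arm:
  plan:
    - {"x": -0.009,"y": -0.019,"z": 0.06,"wx": 0,"wy": 0,"wz": 0}
    - {"x": -0.009,"y": -0.019,"z": 0.13,"wx": 0,"wy": 0,"wz": 0}
    - {"x": -0.009,"y": -0.019,"z": 0.19,"wx": 0,"wy": 0,"wz": 0}
    - {"x": -0.009,"y": -0.019,"z": 0.23,"wx": 0,"wy": 0,"wz": 0}
    - {"x": -0.009,"y": -0.019,"z": 0.25,"wx": 0,"wy": 0,"wz": 0}
    - {"x": -0.009,"y": -0.019,"z": 0.257,"wx": 0,"wy": 0,"wz": 0}
    - {"x": -0.009,"y": -0.019,"z": 0.262,"wx": 0,"wy": 0,"wz": 0}
    - {"x": -0.009,"y": -0.019,"z": 0.265,"wx": 0,"wy": 0,"wz": 0}
    - {"x": -0.009,"y": -0.019,"z": 0.265,"wx": 0,"wy": 0,"wz": 0}

```text
t: 19.83
eef_pos: [0.5719, -0.3376, -0.0102]
tool_rot: [0.001, 0.017, 1.0, -0.001]
contact_force: [-1.2, 0.8, -1.9]
gripper_width: 0.433
```

jog_arm:
  plan:
    - {"x": 0.008,"y": 0,"z": 0.008,"wx": 0,"wy": 0,"wz": 0}
    - {"x": 0.008,"y": 0,"z": 0.012,"wx": 0,"wy": 0,"wz": 0}
    - {"x": 0.008,"y": 0,"z": 0.016,"wx": 0,"wy": 0,"wz": 0}
    - {"x": 0.008,"y": 0,"z": 0.018,"wx": 0,"wy": 0,"wz": 0}
    - {"x": 0.008,"y": 0,"z": 0.018,"wx": 0,"wy": 0,"wz": 0}

```text
t: 20.25
eef_pos: [0.5703, -0.3377, -0.0134]
tool_rot: [0.001, 0.017, 1.0, -0.001]
contact_force: [-1.0, 0.4, 3.8]
gripper_width: 0.438
```

jog_arm:
  plan:
    - {"x": 0,"y": 0,"z": 0,"wx": 0,"wy": 0,"wz": 0}
    - {"x": 0,"y": 0,"z": 0,"wx": 0,"wy": 0,"wz": 0}
    - {"x": 0,"y": 0,"z": 0,"wx": 0,"wy": 0,"wz": 0}
    - {"x": 0,"y": 0,"z": 0,"wx": 0,"wy": 0,"wz": 0}
    - {"x": 0,"y": 0,"z": -0.05,"wx": 0,"wy": 0,"wz": 0}
    - {"x": 0,"y": 0,"z": -0.2,"wx": 0,"wy": 0,"wz": 0}
    - {"x": 0,"y": 0,"z": -0.4,"wx": 0,"wy": 0,"wz": 0}
    - {"x": 0,"y": 0,"z": -0.6,"wx": 0,"wy": 0,"wz": 0}
    - {"x": 0,"y": 0.25,"z": -0.6,"wx": 0,"wy": 0,"wz": 0}
    - {"x": 0,"y": 0.5,"z": -0.6,"wx": 0,"wy": 0,"wz": 0}
    - {"x": 0.1,"y": 0.75,"z": -0.6,"wx": 0,"wy": 0,"wz": 0}
    - {"x": 0.15,"y": 1,"z": -0.6,"wx": 0,"wy": 0,"wz": 0}
  hand: 0.2

```text
t: 21.25
eef_pos: [0.5539, -0.1712, 0.1071]
tool_rot: [0.002, 0.017, 1.0, -0.001]
contact_force: [-0.1, -0.0, -0.9]
gripper_width: 0.605
```

```bash
python3 go.py .539,-.0605,.05,98.9 .539,-.0605,-.02,98.9
```

```text
t 21.25 [ 0.5539 -0.1712  0.1071] jaw 88.1 w 0.605 F [-0.1 -0.  -0.9] q7 1.93
.539,-.0605,.05,98.9 {'x': 0.094, 'y': 0.551, 'z': 0.284, 'wx': -0.001, 'wy': 0.001, 'wz': -0.06}
.539,-.0605,-.02,98.9 {'x': 0.095, 'y': 0.552, 'z': 0.634, 'wx': -0.001, 'wy': 0.001, 'wz': -0.06}
```

jog_arm:
  plan:
    - {"x": 0.04,"y": 0.2,"z": 0,"wx": 0,"wy": 0,"wz": -0.03}
    - {"x": 0.095,"y": 0.4,"z": 0,"wx": 0,"wy": 0,"wz": -0.06}
    - {"x": 0.095,"y": 0.552,"z": 0.1,"wx": 0,"wy": 0,"wz": -0.06}
    - {"x": 0.095,"y": 0.552,"z": 0.25,"wx": 0,"wy": 0,"wz": -0.06}
    - {"x": 0.095,"y": 0.552,"z": 0.3,"wx": 0,"wy": 0,"wz": -0.06}
    - {"x": 0.095,"y": 0.552,"z": 0.4,"wx": 0,"wy": 0,"wz": -0.06}
    - {"x": 0.095,"y": 0.552,"z": 0.5,"wx": 0,"wy": 0,"wz": -0.06}
    - {"x": 0.095,"y": 0.552,"z": 0.58,"wx": 0,"wy": 0,"wz": -0.06}
    - {"x": 0.095,"y": 0.552,"z": 0.62,"wx": 0,"wy": 0,"wz": -0.06}
    - {"x": 0.095,"y": 0.552,"z": 0.64,"wx": 0,"wy": 0,"wz": -0.06}
    - {"x": 0.095,"y": 0.552,"z": 0.64,"wx": 0,"wy": 0,"wz": -0.06}
    - {"x": 0.095,"y": 0.552,"z": 0.64,"wx": 0,"wy": 0,"wz": -0.06}
  hand: -0.2

```text
t: 22.25
eef_pos: [0.5397, -0.0613, -0.0205]
tool_rot: [0.002, -0.077, 0.997, -0.002]
contact_force: [-0.2, -1.1, 0.1]
gripper_width: 0.399
```

```bash
python3 go.py .539,-.0605,-.0225,98.9
```

```text
t 22.25 [ 0.5397 -0.0613 -0.0205] jaw 98.8 w 0.399 F [-0.2 -1.1  0.1] q7 1.95
.539,-.0605,-.0225,98.9 {'x': 0.003, 'y': 0.005, 'z': 0.01, 'wx': -0.001, 'wy': 0.001, 'wz': -0.001}
```

jog_arm:
  plan:
    - {"x": 0.003,"y": 0.004,"z": 0.008,"wx": 0,"wy": 0,"wz": 0}
    - {"x": 0.003,"y": 0.004,"z": 0.008,"wx": 0,"wy": 0,"wz": 0}
    - {"x": 0.003,"y": 0.004,"z": 0.008,"wx": 0,"wy": 0,"wz": 0}
    - {"x": 0.003,"y": 0.004,"z": 0.008,"wx": 0,"wy": 0,"wz": 0}
    - {"x": 0.003,"y": 0.004,"z": 0.008,"wx": 0,"wy": 0,"wz": 0}
    - {"x": 0.003,"y": 0.004,"z": 0.008,"wx": 0,"wy": 0,"wz": 0}
    - {"x": 0.003,"y": 0.004,"z": 0.008,"wx": 0,"wy": 0,"wz": 0}
    - {"x": 0.003,"y": 0.004,"z": 0.008,"wx": 0,"wy": 0,"wz": 0}
  hand: -1
  grip_force: 80

```text
t: 22.92
eef_pos: [0.5397, -0.0608, -0.0209]
tool_rot: [0.003, -0.077, 0.997, -0.002]
contact_force: [-1.2, -0.5, 5.1]
gripper_width: 0.146
```

```bash
python3 go.py .53,.1,.1,97
```

```text
t 22.92 [ 0.5397 -0.0608 -0.0209] jaw 98.8 w 0.146 F [-1.2 -0.5  5.1] q7 1.95
.53,.1,.1,97 {'x': -0.078, 'y': 0.8, 'z': -0.607, 'wx': -0.001, 'wy': 0.002, 'wz': 0.01}
```

jog_arm:
  plan:
    - {"x": 0,"y": 0,"z": -0.1,"wx": 0,"wy": 0,"wz": 0}
    - {"x": 0,"y": 0,"z": -0.3,"wx": 0,"wy": 0,"wz": 0}
    - {"x": 0,"y": 0,"z": -0.5,"wx": 0,"wy": 0,"wz": 0}
    - {"x": 0,"y": 0,"z": -0.6,"wx": 0,"wy": 0,"wz": 0.01}
    - {"x": -0.03,"y": 0.2,"z": -0.6,"wx": 0,"wy": 0,"wz": 0.01}
    - {"x": -0.05,"y": 0.4,"z": -0.6,"wx": 0,"wy": 0,"wz": 0.01}
    - {"x": -0.08,"y": 0.6,"z": -0.6,"wx": 0,"wy": 0,"wz": 0.01}
    - {"x": -0.08,"y": 0.8,"z": -0.6,"wx": 0,"wy": 0,"wz": 0.01}
    - {"x": -0.08,"y": 0.8,"z": -0.6,"wx": 0,"wy": 0,"wz": 0.01}

```text
t: 23.67
eef_pos: [0.5291, 0.1106, 0.099]
tool_rot: [0.003, -0.067, 0.998, 0.001]
contact_force: [-0.3, 1.3, -1.5]
gripper_width: 0.145
```

```bash
python3 go.py .493,.26,.1,96.8 .493,.317,.1,96.8
```

```text
t 23.67 [0.5291 0.1106 0.099 ] jaw 97.7 w 0.145 F [-0.3  1.3 -1.5] q7 1.53
.493,.26,.1,96.8 {'x': 0.079, 'y': 0.764, 'z': -0.005, 'wx': 0.0, 'wy': 0.002, 'wz': 0.005}
.493,.317,.1,96.8 {'x': 0.041, 'y': 1.047, 'z': -0.004, 'wx': 0.0, 'wy': 0.002, 'wz': 0.005}
```

jog_arm:
  plan:
    - {"x": 0.02,"y": 0.2,"z": 0,"wx": 0,"wy": 0.002,"wz": 0.005}
    - {"x": 0.04,"y": 0.4,"z": 0,"wx": 0,"wy": 0.002,"wz": 0.005}
    - {"x": 0.06,"y": 0.6,"z": 0,"wx": 0,"wy": 0.002,"wz": 0.005}
    - {"x": 0.06,"y": 0.8,"z": 0,"wx": 0,"wy": 0.002,"wz": 0.005}
    - {"x": 0.05,"y": 0.95,"z": 0,"wx": 0,"wy": 0.002,"wz": 0.005}
    - {"x": 0.05,"y": 0.95,"z": 0,"wx": 0,"wy": 0.002,"wz": 0.005}
    - {"x": 0.05,"y": 0.95,"z": 0,"wx": 0,"wy": 0.002,"wz": 0.005}

```text
t: 24.25
eef_pos: [0.4929, 0.3003, 0.0995]
tool_rot: [0.0, -0.062, 0.998, 0.001]
contact_force: [1.3, -0.8, 0.1]
gripper_width: 0.147
```

```bash
python3 go.py .493,.317,.06,96.8 .493,.317,.005,96.8
python3 - <<'E'
from m import *
o=monitor.get_obs(); p=np.array(o['eef_pos']); out=[]
for n,c in(('top',(80,140,110,110)),('side',(60,190,150,150))):
    im=cams.read_camera(n); x,y,w,h=c; s=390/w
    v=cv2.resize(im[y:y+h,x:x+w],None,fx=s,fy=s,interpolation=cv2.INTER_CUBIC)
    for hh in hulls(n,'clip_rack',[.493,.317,.12]): cv2.polylines(v,[np.round((hh-[x,y]+.5)*s).astype(int)],True,(0,255,0),1)
    q=o['tool_rot'];y_=R.from_quat([q[1],q[2],q[3],q[0]]).as_matrix()[:,1]; a=np.arctan2(y_[1],y_[0])-np.pi/2
    Q=cyl.copy(); Q[:,:2]=Q[:,:2]@rz(a).T+p[:2]; Q[:,2]+=p[2]+.0209
    cv2.polylines(v,[np.round((cv2.convexHull(proj(n,Q).astype(np.float32))-[x,y]+.5)*s).astype(int)],True,(255,255,0),1)
    out.append(v[:390])
cv2.imwrite('pics/l1.png',np.hstack(out)[:,:,::-1])
E
```

```text
t 24.25 [0.4929 0.3003 0.0995] jaw 97.1 w 0.147 F [ 1.3 -0.8  0.1] q7 1.18
.493,.317,.06,96.8 {'x': -0.011, 'y': 0.083, 'z': 0.197, 'wx': 0.001, 'wy': 0.0, 'wz': 0.002}
.493,.317,.005,96.8 {'x': -0.01, 'y': 0.082, 'z': 0.472, 'wx': 0.001, 'wy': 0.0, 'wz': 0.002}
```

View pics/l1.png

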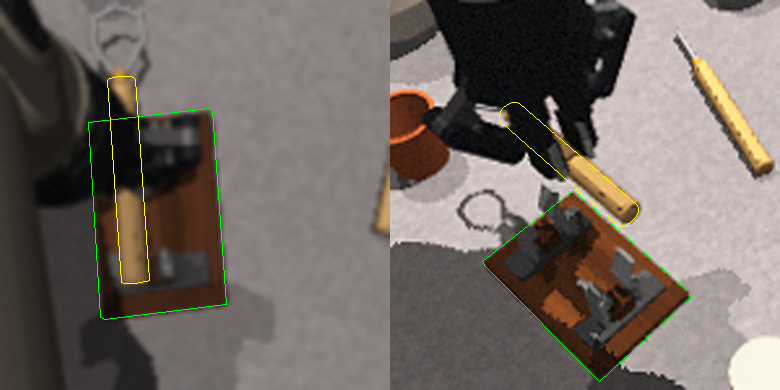

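The yellow (held handle) and green (rack) outlines both match the picture, and the handle is level and parallel to the rack. I'll line it up and press.

jog_arm:
  plan:
    - {"x": -0.011,"y": 0.083,"z": 0.05,"wx": 0,"wy": 0,"wz": 0.002}
    - {"x": -0.011,"y": 0.083,"z": 0.1,"wx": 0,"wy": 0,"wz": 0.002}
    - {"x": -0.011,"y": 0.083,"z": 0.15,"wx": 0,"wy": 0,"wz": 0.002}
    - {"x": -0.011,"y": 0.083,"z": 0.2,"wx": 0,"wy": 0,"wz": 0.002}
    - {"x": -0.011,"y": 0.083,"z": 0.25,"wx": 0,"wy": 0,"wz": 0.002}
    - {"x": -0.011,"y": 0.083,"z": 0.28,"wx": 0,"wy": 0,"wz": 0.002}
    - {"x": -0.011,"y": 0.083,"z": 0.3,"wx": 0,"wy": 0,"wz": 0.002}
    - {"x": -0.011,"y": 0.083,"z": 0.3,"wx": 0,"wy": 0,"wz": 0.002}
    - {"x": -0.011,"y": 0.083,"z": 0.3,"wx": 0,"wy": 0,"wz": 0.002}
  grip_force: 100

```text
t: 25.1
eef_pos: [0.4944, 0.3128, 0.0392]
tool_rot: [0.0, -0.056, 0.998, 0.0]
contact_force: [0.5, -0.2, 0.3]
gripper_width: 0.135
```

```bash
python3 go.py .493,.317,.015,96.8 .493,.317,.003,96.8
```

```text
t 25.10 [0.4944 0.3128 0.0392] jaw 96.4 w 0.135 F [ 0.5 -0.2  0.3] q7 1.18
.493,.317,.015,96.8 {'x': 0.004, 'y': 0.021, 'z': 0.121, 'wx': 0.0, 'wy': 0.0, 'wz': -0.002}
.493,.317,.003,96.8 {'x': 0.004, 'y': 0.021, 'z': 0.181, 'wx': 0.0, 'wy': 0.0, 'wz': -0.002}
```

jog_arm:
  plan:
    - {"x": 0.004,"y": 0.021,"z": 0,"wx": 0,"wy": 0,"wz": -0.002}
    - {"x": 0.004,"y": 0.021,"z": 0,"wx": 0,"wy": 0,"wz": -0.002}
    - {"x": 0.004,"y": 0.021,"z": 0.03,"wx": 0,"wy": 0,"wz": -0.002}
    - {"x": 0.004,"y": 0.021,"z": 0.06,"wx": 0,"wy": 0,"wz": -0.002}
    - {"x": 0.004,"y": 0.021,"z": 0.06,"wx": 0,"wy": 0,"wz": -0.002}
    - {"x": 0.004,"y": 0.021,"z": 0.06,"wx": 0,"wy": 0,"wz": -0.002}

```text
t: 25.6
eef_pos: [0.4926, 0.3166, 0.0266]
tool_rot: [-0.0, -0.059, 0.998, -0.0]
contact_force: [0.3, 0.9, 0.2]
gripper_width: 0.141
```

```bash
python3 go.py .493,.317,.004,96.8
```

```text
t 25.60 [0.4926 0.3166 0.0266] jaw 96.7 w 0.141 F [0.3 0.9 0.2] q7 1.18
.493,.317,.004,96.8 {'x': -0.002, 'y': 0.002, 'z': 0.113, 'wx': -0.0, 'wy': -0.0, 'wz': -0.0}
```

jog_arm:
  plan:
    - {"x": -0.002,"y": 0.002,"z": 0.02,"wx": 0,"wy": 0,"wz": 0}
    - {"x": -0.002,"y": 0.002,"z": 0.04,"wx": 0,"wy": 0,"wz": 0}
    - {"x": -0.002,"y": 0.002,"z": 0.06,"wx": 0,"wy": 0,"wz": 0}
    - {"x": -0.002,"y": 0.002,"z": 0.08,"wx": 0,"wy": 0,"wz": 0}
    - {"x": -0.002,"y": 0.002,"z": 0.1,"wx": 0,"wy": 0,"wz": 0}
    - {"x": -0.002,"y": 0.002,"z": 0.11,"wx": 0,"wy": 0,"wz": 0}
    - {"x": -0.002,"y": 0.002,"z": 0.115,"wx": 0,"wy": 0,"wz": 0}
    - {"x": -0.002,"y": 0.002,"z": 0.115,"wx": 0,"wy": 0,"wz": 0}

```text
t: 26.27
eef_pos: [0.5097, 0.3237, 0.0156]
tool_rot: [0.015, -0.057, 0.998, 0.008]
contact_force: [7.9, -3.3, 61.5]
gripper_width: 0.022
```

jog_arm:
  plan:
    - {"x": 0,"y": 0,"z": -0.05,"wx": 0,"wy": 0,"wz": 0}
    - {"x": 0,"y": 0,"z": -0.1,"wx": 0,"wy": 0,"wz": 0}
    - {"x": 0,"y": 0,"z": -0.1,"wx": 0,"wy": 0,"wz": 0}

```text
t: 26.52
eef_pos: [0.5105, 0.3242, 0.0377]
tool_rot: [0.016, -0.057, 0.998, 0.009]
contact_force: [-0.0, 0.5, 0.2]
gripper_width: 0.001
```

```bash
python3 go.py .493,.317,.1,96.8
python3 - <<'E'
from h import *
out=[]
for n,c in(('top',(80,140,110,110)),('side',(80,200,120,120))):
    im=cams.read_camera(n); x,y,w,h=c
    out.append(cv2.resize(im[y:y+h,x:x+w],(390,390),interpolation=cv2.INTER_CUBIC))
cv2.imwrite('pics/l2.png',np.hstack(out)[:,:,::-1])
E
```

```text
t 26.52 [0.5105 0.3242 0.0377] jaw 96.5 w 0.001 F [-0.   0.5  0.2] q7 1.18
.493,.317,.1,96.8 {'x': 0.081, 'y': -0.021, 'z': -0.315, 'wx': 0.005, 'wy': 0.01, 'wz': -0.002}
```

View pics/l2.png

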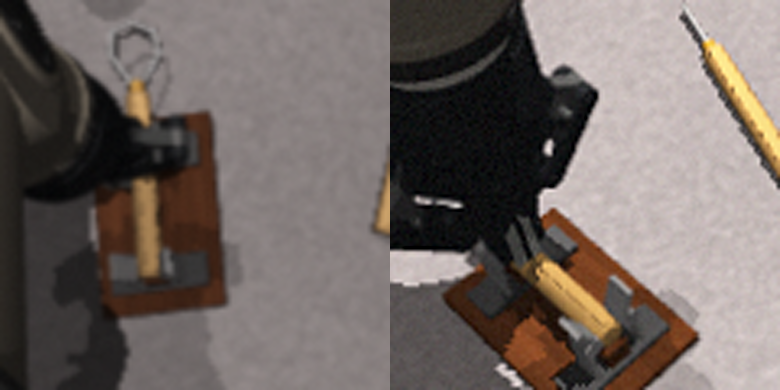

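The fingers slipped off the handle during the press, but the crop shows the handle lying between the jaws at about (150,220). I'll lift clear and measure its pose from both cameras.

jog_arm:
  plan:
    - {"x": 0,"y": 0,"z": -0.2,"wx": 0,"wy": 0,"wz": 0}
    - {"x": 0,"y": 0,"z": -0.4,"wx": 0,"wy": 0,"wz": 0}
    - {"x": 0,"y": -0.3,"z": -0.6,"wx": 0.005,"wy": 0.01,"wz": 0}
    - {"x": -0.2,"y": -0.6,"z": -0.6,"wx": 0.005,"wy": 0.01,"wz": 0}
    - {"x": -0.3,"y": -0.9,"z": -0.6,"wx": 0.005,"wy": 0.01,"wz": 0}
    - {"x": -0.3,"y": -0.9,"z": -0.6,"wx": 0.005,"wy": 0.01,"wz": 0}
    - {"x": -0.3,"y": -0.9,"z": -0.6,"wx": 0.005,"wy": 0.01,"wz": 0}

```text
t: 27.2
eef_pos: [0.5843, 0.1458, 0.1522]
tool_rot: [-0.003, -0.057, 0.998, -0.002]
contact_force: [0.9, 0.1, -0.4]
gripper_width: 0.003
```

```bash
cat > hf.py <<'E'
from m import *
import sys
G=np.array([.493,.317]); a0=.12
I={n:cams.read_camera(n) for n in('top','side')}
MK={}
for n in I:
    hsv=cv2.cvtColor(cv2.resize(I[n],None,fx=S,fy=S,interpolation=cv2.INTER_LINEAR),cv2.COLOR_RGB2HSV)
    # light wood: bright, saturated, hue of ochre
    m=((hsv[...,1]>75)&(hsv[...,0]>=11)&(hsv[...,0]<30)&(hsv[...,2]>105)).astype(np.uint8)
    b=np.zeros_like(m); Q=box(-.11,.11,-.035,.035,(.02,.05)); Q[:,:2]=Q[:,:2]@rz(a0).T+G
    cv2.fillConvexPoly(b,cv2.convexHull((proj(n,Q)*S).astype(np.int32)),1); m&=b
    MK[n]=cv2.morphologyEx(m,cv2.MORPH_CLOSE,np.ones((9,9))).astype(int)
def shape(v):
    t=np.linspace(0,6.28,16); out=[]
    d=np.array([np.cos(v[3])*np.cos(v[4]),np.sin(v[3])*np.cos(v[4]),np.sin(v[4])]); e=np.array([-np.sin(v[3]),np.cos(v[3]),0]); f=np.cross(d,e)
    return np.array([v[:3]+s*d+.008*np.cos(k)*e+.008*np.sin(k)*f for s in(-.06,.06) for k in t])
def cost(v):
    c=0
    for n in MK:
        d=np.zeros((384*S,512*S),np.uint8); cv2.fillConvexPoly(d,np.round((cv2.convexHull(proj(n,shape(v)).astype(np.float32))+.5)*S-.5).astype(int),1)
        c+=np.abs(d.astype(int)-MK[n]).sum()/max(MK[n].sum(),1)
    return c
v0=np.array([.493,.317,.038,.12,0.]); best=None
for sg in(1,-1):
    s=np.vstack([v0]+[v0+sg*dv for dv in np.diag([.006,.006,.008,.05,.1])])
    r=minimize(cost,v0,method='Nelder-Mead',options=dict(initial_simplex=s,xatol=2e-4,fatol=1e-4,maxiter=300)); print(r.x.round(4),round(r.fun,3))
    if best is None or r.fun<best.fun: best=r
v=best.x; print('rel rack xy',(rz(a0).T@(v[:2]-G)).round(4),'underside at stations',[(v[2]-.008+x*np.sin(v[4])).round(4) for x in(-.04,.04)])
out=[]
for n,c in(('top',(85,150,90,90)),('side',(85,230,120,120))):
    x,y,w,h=c; s=390/w; k=cv2.resize(I[n][y:y+h,x:x+w],(390,390),interpolation=cv2.INTER_CUBIC)
    cv2.polylines(k,[np.round((cv2.convexHull(proj(n,shape(v)).astype(np.float32))-[x,y]+.5)*s).astype(int)],True,(255,255,0),1); out.append(k)
cv2.imwrite('pics/'+sys.argv[1],np.hstack(out)[:,:,::-1])
E
python3 go.py; python3 hf.py l3.png
```

```text
t 27.20 [0.5843 0.1458 0.1522] jaw 96.5 w 0.003 F [ 0.9  0.1 -0.4] q7 1.48
[ 0.6591  0.3511 -0.6959  1.481   1.7735] 589.101
[0.493 0.317 0.03  0.12  0.   ] 6270.807
rel rack xy [0.169 0.014] underside at stations [np.float64(-0.7431), np.float64(-0.6648)]
```

View pics/l3.png

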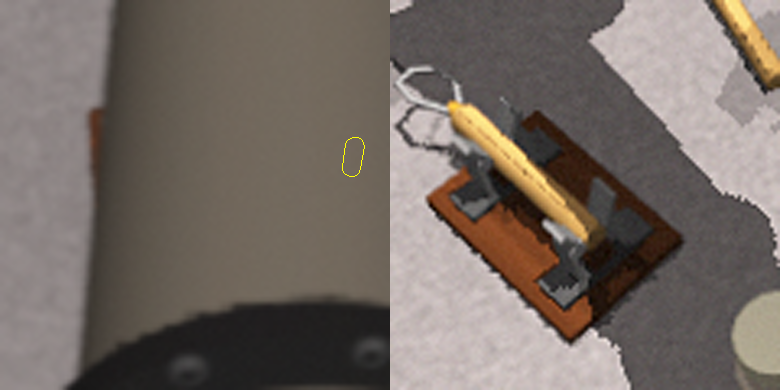

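The side crop shows the handle low at its plain end, with the loop end possibly high. The arm blocks the top camera, so I'll move it aside.

jog_arm:
  plan:
    - {"x": 0,"y": -0.5,"z": 0,"wx": 0,"wy": 0,"wz": 0}
    - {"x": 0,"y": -1,"z": 0,"wx": 0,"wy": 0,"wz": 0}
    - {"x": 0,"y": -1,"z": 0,"wx": 0,"wy": 0,"wz": 0}
    - {"x": 0,"y": -1,"z": 0,"wx": 0,"wy": 0,"wz": 0}
    - {"x": 0,"y": -1,"z": 0,"wx": 0,"wy": 0,"wz": 0}
    - {"x": 0,"y": -1,"z": 0,"wx": 0,"wy": 0,"wz": 0}

```text
t: 27.8
eef_pos: [0.6051, -0.0685, 0.1524]
tool_rot: [-0.004, -0.047, 0.999, -0.007]
contact_force: [-1.1, -1.7, -0.1]
gripper_width: 0.001
```

```bash
python3 hf.py l4.png
```

```text
[ 0.5087  0.3177  0.0374  0.1217 -0.0187] 0.741
[ 0.5091  0.318   0.0371  0.1284 -0.0565] 0.743
rel rack xy [ 0.0156 -0.0012] underside at stations [np.float64(0.0302), np.float64(0.0287)]
```

View pics/l4.png

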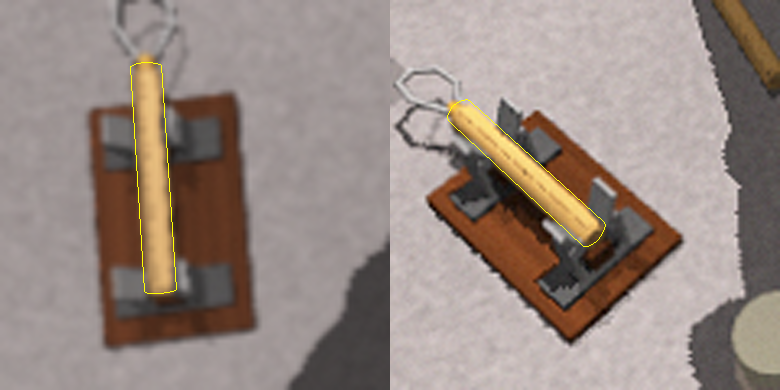

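The overlay fits. The handle is down between both jaw pairs, with the underside at about 29–30 mm by the fit against 26 mm nominal. It slid about 15.6 mm towards the loop end, so I'll regrip it deep between the stations and slide it back.

```bash
python3 go.py .56,.12,.152,96.9
```

```text
t 27.90 [ 0.6055 -0.0596  0.1519] jaw 95.8 w 0.001 F [-0.3  0.6  0.1] q7 1.83
.56,.12,.152,96.9 {'x': 0.136, 'y': 0.916, 'z': -0.006, 'wx': -0.002, 'wy': -0.003, 'wz': -0.006}
```

jog_arm:
  plan:
    - {"x": 0.136,"y": 0.5,"z": 0,"wx": -0.002,"wy": -0.003,"wz": -0.006}
    - {"x": 0.136,"y": 0.916,"z": 0,"wx": -0.002,"wy": -0.003,"wz": -0.006}
    - {"x": 0.136,"y": 0.916,"z": 0,"wx": -0.002,"wy": -0.003,"wz": -0.006}
    - {"x": 0.136,"y": 0.916,"z": 0,"wx": -0.002,"wy": -0.003,"wz": -0.006}
    - {"x": 0.136,"y": 0.916,"z": 0,"wx": -0.002,"wy": -0.003,"wz": -0.006}
    - {"x": 0.136,"y": 0.916,"z": 0,"wx": -0.002,"wy": -0.003,"wz": -0.006}
  hand: -0.2

```text
t: 28.4
eef_pos: [0.5565, 0.1294, 0.149]
tool_rot: [-0.002, -0.066, 0.998, 0.001]
contact_force: [-0.6, 0.1, 0.1]
gripper_width: 0.4
```

```bash
python3 go.py .505,.3184,.12,96.9
```

```text
t 28.40 [0.5565 0.1294 0.149 ] jaw 97.6 w 0.400 F [-0.6  0.1  0.1] q7 1.51
.505,.3184,.12,96.9 {'x': 0.13, 'y': 0.971, 'z': 0.147, 'wx': 0.001, 'wy': -0.001, 'wz': 0.004}
```

jog_arm:
  plan:
    - {"x": 0.13,"y": 0.3,"z": 0.1,"wx": 0,"wy": 0,"wz": 0.004}
    - {"x": 0.13,"y": 0.6,"z": 0.147,"wx": 0,"wy": 0,"wz": 0.004}
    - {"x": 0.13,"y": 0.971,"z": 0.147,"wx": 0,"wy": 0,"wz": 0.004}
    - {"x": 0.13,"y": 0.971,"z": 0.147,"wx": 0,"wy": 0,"wz": 0.004}
    - {"x": 0.13,"y": 0.971,"z": 0.147,"wx": 0,"wy": 0,"wz": 0.004}
    - {"x": 0.13,"y": 0.971,"z": 0.147,"wx": 0,"wy": 0,"wz": 0.004}
    - {"x": 0.13,"y": 0.971,"z": 0.147,"wx": 0,"wy": 0,"wz": 0.004}
    - {"x": 0.13,"y": 0.971,"z": 0.147,"wx": 0,"wy": 0,"wz": 0.004}

```text
t: 29.07
eef_pos: [0.5037, 0.3184, 0.119]
tool_rot: [-0.003, -0.061, 0.998, 0.0]
contact_force: [1.0, -1.5, -0.4]
gripper_width: 0.402
```

```bash
python3 go.py .505,.3184,.05,96.9 .505,.3184,-.007,96.9
```

```text
t 29.07 [0.5037 0.3184 0.119 ] jaw 97.0 w 0.402 F [ 1.  -1.5 -0.4] q7 1.16
.505,.3184,.05,96.9 {'x': -0.008, 'y': -0.001, 'z': 0.345, 'wx': 0.0, 'wy': -0.002, 'wz': 0.001}
.505,.3184,-.007,96.9 {'x': -0.01, 'y': -0.001, 'z': 0.63, 'wx': 0.0, 'wy': -0.002, 'wz': 0.001}
```

jog_arm:
  plan:
    - {"x": -0.01,"y": 0,"z": 0.12,"wx": 0,"wy": -0.002,"wz": 0}
    - {"x": -0.01,"y": 0,"z": 0.24,"wx": 0,"wy": -0.002,"wz": 0}
    - {"x": -0.01,"y": 0,"z": 0.34,"wx": 0,"wy": -0.002,"wz": 0}
    - {"x": -0.01,"y": 0,"z": 0.4,"wx": 0,"wy": -0.002,"wz": 0}
    - {"x": -0.01,"y": 0,"z": 0.46,"wx": 0,"wy": -0.002,"wz": 0}
    - {"x": -0.01,"y": 0,"z": 0.52,"wx": 0,"wy": -0.002,"wz": 0}
    - {"x": -0.01,"y": 0,"z": 0.57,"wx": 0,"wy": -0.002,"wz": 0}
    - {"x": -0.01,"y": 0,"z": 0.61,"wx": 0,"wy": -0.002,"wz": 0}
    - {"x": -0.01,"y": 0,"z": 0.63,"wx": 0,"wy": -0.002,"wz": 0}
    - {"x": -0.01,"y": 0,"z": 0.63,"wx": 0,"wy": -0.002,"wz": 0}

```text
t: 29.9
eef_pos: [0.5047, 0.3184, -0.0078]
tool_rot: [-0.0, -0.061, 0.998, -0.0]
contact_force: [-0.2, -0.5, 0.1]
gripper_width: 0.401
```

jog_arm:
  plan:
    - {"x": 0,"y": 0,"z": 0,"wx": 0,"wy": 0,"wz": 0}
    - {"x": 0,"y": 0,"z": 0,"wx": 0,"wy": 0,"wz": 0}
    - {"x": 0,"y": 0,"z": 0,"wx": 0,"wy": 0,"wz": 0}
    - {"x": 0,"y": 0,"z": 0,"wx": 0,"wy": 0,"wz": 0}
    - {"x": 0,"y": 0,"z": 0,"wx": 0,"wy": 0,"wz": 0}
    - {"x": 0,"y": 0,"z": 0,"wx": 0,"wy": 0,"wz": 0}
    - {"x": 0,"y": 0,"z": 0,"wx": 0,"wy": 0,"wz": 0}
  hand: -1
  grip_force: 60

```text
t: 30.48
eef_pos: [0.505, 0.3185, -0.0073]
tool_rot: [0.0, -0.061, 0.998, 0.0]
contact_force: [-0.4, -1.3, 3.3]
gripper_width: 0.165
```

```bash
python3 go.py .4895,.3165,-.008,96.9
```

```text
t 30.48 [ 0.505   0.3185 -0.0073] jaw 97.0 w 0.165 F [-0.4 -1.3  3.3] q7 1.21
.4895,.3165,-.008,96.9 {'x': 0.078, 'y': -0.0, 'z': 0.003, 'wx': 0.0, 'wy': 0.0, 'wz': 0.001}
```

Gripped at w = 0.165, which is the full 16 mm. I'll slide it 15.6 mm in small steps.

jog_arm:
  plan:
    - {"x": 0.01,"y": 0,"z": 0.003,"wx": 0,"wy": 0,"wz": 0}
    - {"x": 0.02,"y": 0,"z": 0.003,"wx": 0,"wy": 0,"wz": 0}
    - {"x": 0.03,"y": 0,"z": 0.003,"wx": 0,"wy": 0,"wz": 0}
    - {"x": 0.04,"y": 0,"z": 0.003,"wx": 0,"wy": 0,"wz": 0}
    - {"x": 0.05,"y": 0,"z": 0.003,"wx": 0,"wy": 0,"wz": 0}
    - {"x": 0.06,"y": 0,"z": 0.003,"wx": 0,"wy": 0,"wz": 0}
    - {"x": 0.07,"y": 0,"z": 0.003,"wx": 0,"wy": 0,"wz": 0}
    - {"x": 0.078,"y": 0,"z": 0.003,"wx": 0,"wy": 0,"wz": 0}
    - {"x": 0.078,"y": 0,"z": 0.003,"wx": 0,"wy": 0,"wz": 0}
    - {"x": 0.078,"y": 0,"z": 0.003,"wx": 0,"wy": 0,"wz": 0}

```text
t: 31.32
eef_pos: [0.4903, 0.3167, -0.0074]
tool_rot: [0.001, -0.061, 0.998, 0.0]
contact_force: [4.3, -1.8, 6.4]
gripper_width: 0.162
```

jog_arm:
  plan:
    - {"x": 0.004,"y": 0,"z": 0.005,"wx": 0,"wy": 0,"wz": 0}
    - {"x": 0.004,"y": 0,"z": 0.01,"wx": 0,"wy": 0,"wz": 0}
    - {"x": 0.004,"y": 0,"z": 0.015,"wx": 0,"wy": 0,"wz": 0}
    - {"x": 0.004,"y": 0,"z": 0.015,"wx": 0,"wy": 0,"wz": 0}

```text
t: 31.65
eef_pos: [0.4905, 0.3168, -0.0079]
tool_rot: [0.002, -0.06, 0.998, 0.001]
contact_force: [-1.7, -5.0, 26.7]
gripper_width: 0.165
```

Pressing to 27 N moved it only 0.5 mm, so it is on the seats. I'll release, retreat and measure.

jog_arm:
  plan:
    - {"x": 0,"y": 0,"z": -0.001,"wx": 0,"wy": 0,"wz": 0}
    - {"x": 0,"y": 0,"z": -0.001,"wx": 0,"wy": 0,"wz": 0}
    - {"x": 0,"y": 0,"z": -0.001,"wx": 0,"wy": 0,"wz": 0}
    - {"x": 0,"y": 0,"z": -0.001,"wx": 0,"wy": 0,"wz": 0}
    - {"x": 0,"y": 0,"z": -0.1,"wx": 0,"wy": 0,"wz": 0}
    - {"x": 0,"y": 0,"z": -0.25,"wx": 0,"wy": 0,"wz": 0}
    - {"x": 0,"y": 0,"z": -0.4,"wx": 0,"wy": 0,"wz": 0}
    - {"x": 0,"y": 0,"z": -0.6,"wx": 0,"wy": 0,"wz": 0}
    - {"x": -0.2,"y": -0.3,"z": -0.7,"wx": 0,"wy": 0,"wz": 0}
    - {"x": -0.3,"y": -0.6,"z": -0.7,"wx": 0,"wy": 0,"wz": 0}
    - {"x": -0.4,"y": -1,"z": -0.7,"wx": 0,"wy": 0,"wz": 0}
    - {"x": -0.4,"y": -1,"z": -0.7,"wx": 0,"wy": 0,"wz": 0}
  hand: -0.2

```text
t: 32.65
eef_pos: [0.5722, 0.1737, 0.1301]
tool_rot: [0.001, -0.061, 0.998, 0.001]
contact_force: [0.6, -0.3, -1.0]
gripper_width: 0.4
```

jog_arm:
  plan:
    - {"x": 0,"y": -0.5,"z": 0,"wx": 0,"wy": 0,"wz": 0}
    - {"x": 0,"y": -1,"z": 0,"wx": 0,"wy": 0,"wz": 0}
    - {"x": 0,"y": -1,"z": 0,"wx": 0,"wy": 0,"wz": 0}
    - {"x": 0,"y": -1,"z": 0,"wx": 0,"wy": 0,"wz": 0}
    - {"x": 0,"y": -1,"z": 0,"wx": 0,"wy": 0,"wz": 0}
    - {"x": 0,"y": -1,"z": 0,"wx": 0,"wy": 0,"wz": 0}
    - {"x": 0,"y": -1,"z": 0,"wx": 0,"wy": 0,"wz": 0}

```text
t: 33.23
eef_pos: [0.5959, -0.0277, 0.1291]
tool_rot: [0.0, -0.059, 0.998, 0.001]
contact_force: [0.8, 1.0, -0.5]
gripper_width: 0.398
```

```bash
python3 hf.py l5.png
python3 - <<'E'
from h import *
a=cv2.imread('pics/l5.png'); b=np.hstack([cv2.resize(cams.read_camera('side')[70:230,280:440],(390,390),interpolation=cv2.INTER_CUBIC),cv2.resize(cams.read_camera('top')[100:300,180:380],(390,390),interpolation=cv2.INTER_CUBIC)])[:200 and 390,:,::-1]
v=np.vstack([a,b]); cv2.imwrite('pics/fin.png',cv2.resize(v,(600,600)))
E
```

```text
[ 0.494   0.3171  0.0377  0.1233 -0.0106] 0.713
[ 0.4931  0.317   0.0379  0.1215 -0.005 ] 0.715
rel rack xy [ 0.001 -0.   ] underside at stations [np.float64(0.0301), np.float64(0.0293)]
```

View pics/fin.png

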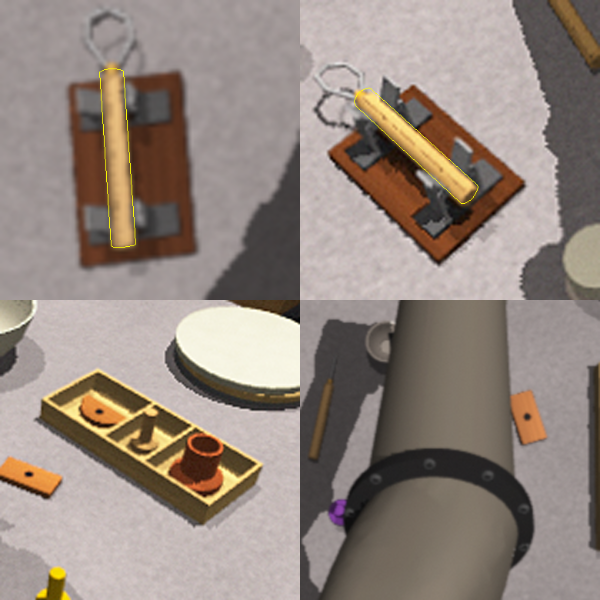

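The last picture shows the rib flat in the empty bay, the stamp upright in the middle bay, the chuck on the peg, and the handle level in both jaw pairs and centred to about 1 mm. Handing in.

```bash
python3 -c "
from h import *
o=monitor.get_obs();print(o['t'],np.abs(o['joint_vel']).max(),o['contact_force']);print(bot.hand_in())"
```

```text
33.4333 0.006520384648231297 [-0.56250394  0.13717841 -0.61087585]
the job is handed in; nothing more can be done
None
```

The kit is packed and the job was handed in at 33.4 s. The chuck was set down over the peg, the plain round stamp stands in the middle bay, the half-round rib lies flat in the empty bay, and the loop tool is clipped into both pairs of jaws.

**Last checks:** The last picture showed all four in place, and the arm at rest and clear of everything. The handle was level and centred to about 1 mm. I did not separately measure the look-alikes; the needle tool, the rectangular rib and the tinted stamps visible in that picture looked untouched.

**What went wrong or disagreed:**
- **Tip height:** the fingertips really sit about 25 mm above the reported TCP. The first stamp grasp therefore closed on top of it with about 7 N. I corrected for this afterwards, but the chuck had already been gripped near its rim, safely.
- **Loop tool:** on the first press the fingers slipped off the handle and pressed with 61 N at the wrist. That pushed the handle in about 15 mm off centre, so I regripped it and slid it back. I cannot rule out that the 61 N counts against the 40 N limit, although the fingertips rather than the gripper's body were pressing.
- **Seating:** the camera fit puts the handle's underside at 29–30 mm, against 26 mm when seated. When I pressed with 27 N it moved only 0.5 mm, so I believe it is seated and the fit reads high.

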